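# Dock a module with the crank-fed tester

### The arm

A 7-joint arm with a two-finger parallel gripper is mounted at the origin on the work surface. World frame = base frame: x ahead of the robot, y to its left, z up, the work surface at z = 0. Lengths are in m, angles in rad, forces in N, time in s.
With the tool pointing down it reaches from about 0.4 to 0.85 m from the base axis. Payload 10.4 kg.
Tool frame: the origin (TCP) lies where the fingers leave the gripper's body, on its centre line; the fingertips stand 73 mm ahead of it and the grasp point (between the pads) lies 54 mm ahead of it; x points along the fingers, y is the direction in which the jaws open and shut, and the axes are right-handed (so a half turn about x gives the same grasp; the last joint's range is limited). The gripper opens to 85 mm and grips with 20 to 120 N. Pads are 22 mm wide; open, the fingers measure 114 mm over their backs; the gripper's body (76 mm by 85 mm) begins 54 mm behind the grasp point. The pads swing forward as they close: fully open they stand 13 mm farther back than shut.
Start: joints at [1.204, 0.332, -0.065, 1.46, 0.022, 1.35, -0.088], TCP at [0.211, -0.588, 0.304] pointing down, gripper open.
Joint ranges: [-2.6, 2.6], [-0.5, 2.12], [-1.47, 1.34], [0.16, 2.42], [-1.27, 4.41], [0.06, 2.06], [-2.6, 2.6]. Speed limits (rad/s): [2.22, 2.22, 2.79, 2.79, 3.14, 3.14, 3.14].

### API

Orientations are given as a rotation vector (axis times angle).
In Python, from plant import readout, eyes, workorder gives the robot as it stands.
- The arm moves only by the tool drive_tool, never from a script. Its argument "commands" is a list of rows, each a list of 3 entries, a list of its own where there are three numbers: the opening, from 0 (shut) to 1 (fully open), then the shift along the tool's x, y, z in m, then the turn, a rotation vector about the tool's x, y, z in degrees. A call has 1 to 5 rows; each row is the pose to reach, as a shift and turn from the pose measured when the call began, along the tool's axes at that moment; what a row does not reach only later rows make up. A row lasts 1/12 s, in which the tool goes at most 41.7 mm and 7.16 degrees, less where a joint would pass 70% of its speed; a pose out of reach is approached as far as the arm can. A call with a gripper value outside its range is refused whole. The fingers move at their own pace and stop on an object; "newtons" is the grip in N (left out, the last holds). Time passes only in rows, so rows that repeat a pose let the fingers close. It gives the time, the measured TCP pose, the force and the opening at its end, in the units of the state.
- readout.get_obs(): the state, without advancing time (a new reading comes with each control period).
- eyes.grab_frame(name): name is "scene" or "top" or "wrist"; returns the picture (480x640x3 uint8, red, green, blue); there is no depth.
- eyes.camera_model(name): a dict with "fx", "fy", "cx", "cy" (pixels), "R" (3x3) and "t" (3): a world point X has camera coordinates R X + t. Camera axes: x right, y down, z forward; pixel columns grow to the right and rows downward; lengths in m; the calibration is good to about 2 mm. A picture is of the moment at which its call begins: read the wrist's pose just before it. camera_model takes no time and is no camera call; for the wrist camera it gives the pose at the moment of the call.
- workorder.job_done(): hands the job in, once; it reports no verdict.
The state is a dict: "clock": time; "q": joint angles; "joint_vel": joint speeds; "joint_torque": joint torques, N m; "position": TCP position; "eef_rot": TCP orientation; "ft_force": force on the tool from outside, world axes, zero at the start; "ft_torque": the same for the moment, N m; "finger_gap": finger opening in m.
Only numpy, scipy, OpenCV 4.12 (cv2) and the standard library are available. Lean on these libraries where they do the work, as an engineer would, in place of code of your own. Each camera call takes 0.05 s, during which the arm holds its last target. There are 200 camera calls.

### The job

Set the metal module down into the nest on the tester's carriage and let go of it. Then hold the tester's crank knob and wind it clockwise (seen from above) at a steady, unhurried pace, through the heavy point in each turn and without letting the crank lunge or spring back, until you feel the carriage come up firmly against its stop; do not force it past that, then ease off and let go with the carriage still fully home. Leave the other things on the bench where they are.

Things in the scene. Friction and masses are not known exactly. Their poses are not given: they have to be found in the camera images.
- module_mid (a point): Centre (half-way up) of the loose metal module to be tested: a plain cast aluminium box 46 mm wide (its x) by 80 mm long (its y) by 42 mm tall, black panels on its two short ends, about 0.2 kg, lying flat on the bench. It may sit in the nest either way round.
- nest (a point): Centre of the nest floor, a shallow aluminium tray open at the top that rides on the tester's carriage; axes those of the tester. Inside it is 49 mm along x by 83 mm along y, walls 9 mm high and 6 mm thick; the floor is 34 mm above the bench. A seated module has its centre 21 mm above this point, its long side along y.
- carriage: The carriage that carries the nest (origin 8 mm under it). Cranking clockwise draws it towards -y of the tester, 6 mm per turn, by some 10 to 14 mm in all, until it is hard against its stop. Exactly where the stop lies is not known beforehand and has to be felt at the crank (press there with some 12 to 25 N). Nearer than 0.6 mm counts as home.
- tester: The fixed tester: grey base plate 140 mm (x) by 330 mm (y) by 20 mm thick, origin on the bench, its y axis along the carriage track. At the -y end stands a white gearbox, 110 by 120 mm and 100 mm tall, with the crank on top; between it and the carriage a grey dock head, 75 mm tall.
- crank_axis (a point): Point on the crank's upright turning axis, at the height of the middle of the knob (153 mm above the bench).
- knob (a point): Middle of the grey crank knob: upright round grip, 28 mm in diameter and 50 mm tall, middle 153 mm and top 178 mm above the bench, on the end of a flat steel arm 65 mm from the crank axis (the arm's top is 128 mm above the bench). The knob spins freely on its pin, so a hand holding it need not turn. It takes 1.8 to 2.2 turns.
- crank_knob: The knob's body, origin 25 mm under its middle. Turning takes 3 N at the knob, 9 to 14 N just before the heavy point of each turn (found by feel); just past it the crank pushes on with up to 8 N and races if not held; let go before it, it springs back. At the stop, a hard rubber buffer, the push climbs 2.5 N per mm. Keep it under 35 N, and the knob under 0.4 m/s.
- crank: The crank: hub and flat arm on the crank axis, its y axis pointing along the arm to the knob.
- drive: Round dark flange, 48 mm across, under the crank's hub on the tester's shaft. A stiff spring coupling joins it to the crank and twists about 0.0008 rad for each N pushed along the knob's circle, far too little to see; a push of over 40 N overloads it.
- foam: Bystander: white packing block 95 x 85 x 30 mm, origin under its centre.
- hub: Bystander: small grey plastic hub 30 x 55 x 20 mm, origin under its centre.
- bottle: Bystander: clear water bottle, 62 mm in diameter, 190 mm tall, origin under its centre.
- driver: Bystander: screwdriver lying on the bench.
- mug: Bystander: white mug, 76 mm in diameter, 90 mm tall, origin under its centre.
- mouse: Bystander: black computer mouse 100 x 58 x 26 mm, origin under its centre.
- module: The same module as a body; origin under its centre.
Mind the look-alikes: they are no part of the job. What is meant by the module is not brown, green or yellow, and is the smaller of those in its own colour.

How it is judged:
By the outcome, as a careful person would: the job done as asked, in the order asked, and still so for the second after the job is handed in, with the robot touching nothing.
It also fails if it takes over 72 s, if anything falls off the work surface, if the arm or the gripper's body presses on something with over 40 N, if the wrist force passes 120 N, or if a joint passes its speed limit or range.

## Working session

There is one attempt and no reset: what is moved stays moved. The work goes in short steps, Python scripts to look and compute and a tool call to move; the robot and the scene stay as the last step left them, time stands still between calls to the robot, and variables do not carry over. Pictures are saved under pics/ and viewed, about 8 in all and at most 12, crops included, and the job is handed in when it is done.

Besides the shell and the picture viewer there is one more tool, called after ">>>" as name([rows], argument=value, ...), one row to a line, values as JSON. drive_tool: Moves the arm, as the interface text tells. Its arguments: {"type":"object","properties":{"commands":{"type":"array"},"newtons":{"type":"number"}},"required":["commands"]}

```bash
mkdir -p pics; ls
python3 - <<'E'
from plant import readout, eyes
import cv2,numpy as np
o=readout.get_obs()
for k,v in o.items(): print(k,np.round(v,4))
a=eyes.grab_frame("scene");b=eyes.grab_frame("top")
for n,i in(("scene",a),("top",b)):
    cv2.imwrite(f"pics/{n}0.png",i[:,:,::-1])
    c=eyes.camera_model(n);print(n,{k:np.round(v,3).tolist() for k,v in c.items()})
E
```

```text
pics
clock 0.0
q [ 1.2044  0.3329 -0.0647  1.4609  0.0216  1.3499 -0.0885]
joint_vel [ 0.002  -0.0014  0.0012  0.0005  0.0004 -0.0003 -0.0003]
joint_torque [-1.40000e-03 -6.25439e+01  4.85000e-02 -3.91608e+01  1.62000e-02
  9.90000e-03 -0.00000e+00]
position [ 0.2106 -0.5882  0.3031]
eef_rot [ 2.0349  0.3547 -2.0355]
ft_force [-0.343  -0.4981  0.6683]
ft_torque [-0.0525 -0.029  -0.0106]
finger_gap 0.0854
scene {'fx': 514.499, 'fy': 514.499, 'cx': 317.185, 'cy': 234.35, 'R': [[-0.23, 0.973, 0.004], [0.616, 0.149, -0.773], [-0.753, -0.176, -0.634]], 't': [0.094, -0.219, 1.626]}
top {'fx': 445.032, 'fy': 445.032, 'cx': 319.373, 'cy': 241.304, 'R': [[-0.0, -1.0, -0.012], [-0.996, 0.001, -0.093], [0.093, 0.012, -0.996]], 't': [0.024, 0.493, 1.367]}
```

View pics/scene0.png

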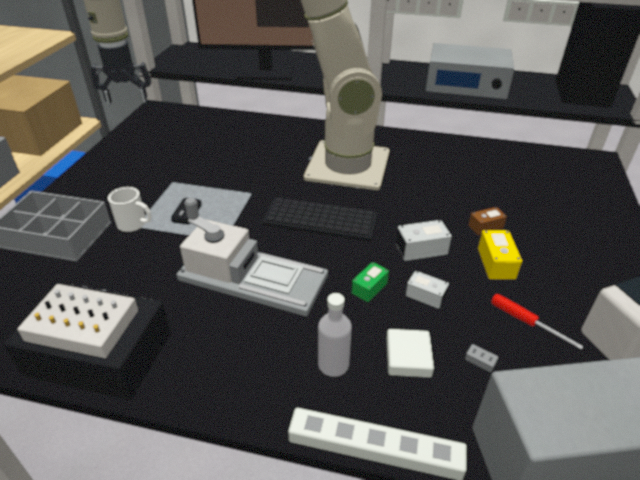

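View pics/top0.png

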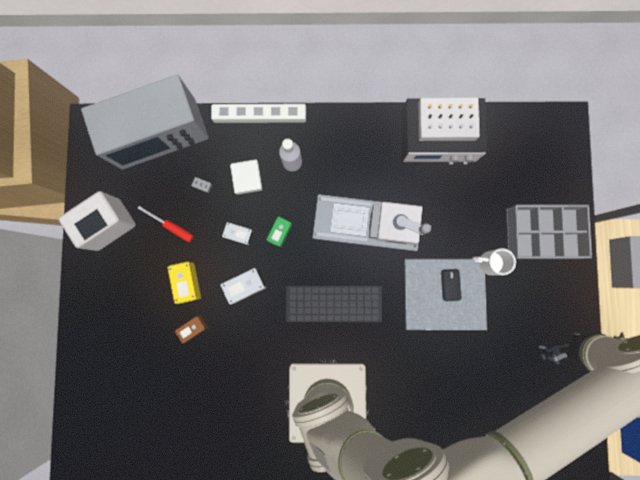

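Scene view: the silver boxes are a small one at (427,289) and a large one at (423,240). Green is at (370,281), yellow at (499,253) and brown at (488,219).
Top view: the same boxes are small silver (237,233), large silver (243,286), green (279,231), yellow (184,282) and brown (190,329). The module is the small silver one at (237,233). The tester runs from (317,220) to (424,225), with the gearbox on the right (-y) and the knob near (425,229).

```bash
cat > h.py <<'E'
import numpy as np, cv2
from plant import readout, eyes
from scipy.spatial.transform import Rotation as Ro
def ray(c,uv,z):
    R=np.array(c['R']);t=np.array(c['t']);o=-R.T@t
    d=R.T@np.array([(uv[0]-c['cx'])/c['fx'],(uv[1]-c['cy'])/c['fy'],1.])
    return o+d*(z-o[2])/d[2]
def proj(c,X):
    p=np.array(c['R'])@np.asarray(X,float)+np.array(c['t']);return np.array([c['fx']*p[0]/p[2]+c['cx'],c['fy']*p[1]/p[2]+c['cy']])
def tri(c1,u1,c2,u2):
    A=[];b=[]
    for c,u in((c1,u1),(c2,u2)):
        R=np.array(c['R']);t=np.array(c['t'])
        for k,(f,cc) in enumerate(((c['fx'],c['cx']),(c['fy'],c['cy']))):
            w=(u[k]-cc)/f; A.append(R[k]-w*R[2]);b.append(w*t[2]-t[k])
    return np.linalg.lstsq(np.array(A),np.array(b),rcond=None)[0]
def tcp():
    o=readout.get_obs();return np.array(o['position']),Ro.from_rotvec(o['eef_rot']),o
def togo(target,yaw=None):
    """shift in tool axes from now to TCP target; turn about tool x (deg) so jaw axis lies at yaw; also levelling turn rotvec"""
    p,R,o=tcp(); s=R.inv().apply(np.array(target)-p)
    x=[0,0,-1.]; 
    if yaw is None: j=R.apply([0,1,0]);yaw=np.arctan2(j[1],j[0])
    best=None
    for k in(0,np.pi):
        y=np.array([np.cos(yaw+k),np.sin(yaw+k),0]);Rt=Ro.from_matrix(np.c_[x,y,np.cross(x,y)])
        r=np.degrees((R.inv()*Rt).as_rotvec())
        if best is None or np.linalg.norm(r)<np.linalg.norm(best): best=r
    return np.round(s,4),np.round(best,1)
E
python3 - <<'E'
from h import *
c=eyes.camera_model("top");im=cv2.imread("pics/top0.png")
g=cv2.cvtColor(im,cv2.COLOR_BGR2GRAY);m=(g>75).astype(np.uint8)
n,l,st,ce=cv2.connectedComponentsWithStats(m)
for name,uv,z in(("module",(237,233),.042),("bigsilver",(243,286),.05),("tester",(345,232),.02)):
    k=l[uv[1],uv[0]]
    cn=cv2.findContours((l==k).astype(np.uint8),0,1)[0][0]
    r=cv2.minAreaRect(cn);bx=cv2.boxPoints(r);W=[ray(c,b,z) for b in bx]
    print(name,st[k],np.round(ray(c,r[0],z),3),np.round(W,3)[:,:2].tolist(),[round(float(np.linalg.norm(W[i]-W[i+1])),3) for i in(0,1)],[round(float(np.degrees(np.arctan2(*(W[i+1]-W[i])[1::-1]))),1) for i in(0,1)])
print("knob px(425,229)",ray(c,(425,229),.178).round(3))
a=cv2.imread("pics/top0.png")[180:310,160:440];cv2.imwrite("pics/crop0.png",cv2.resize(a,None,fx=2.8,fy=2.8,interpolation=cv2.INTER_CUBIC))
p,R,o=tcp();print(p,R.as_matrix().round(2).tolist())
E
```

```text
module [222 222  31  23 484] [0.517 0.278 0.042] [[0.505, 0.329], [0.557, 0.315], [0.53, 0.227], [0.478, 0.242]] [0.054, 0.092] [-15.6, -106.8]
bigsilver [220 267  46  38 989] [0.355 0.258 0.05 ] [[0.361, 0.331], [0.415, 0.219], [0.348, 0.186], [0.294, 0.297]] [0.124, 0.075] [-64.2, -153.6]
tester [ 312  194  120   58 5063] [ 0.552 -0.143  0.02 ] [[0.5, 0.049], [0.648, 0.032], [0.604, -0.335], [0.457, -0.315]] [0.149, 0.37] [-6.6, -96.9]
knob px(425,229) [ 0.512 -0.271  0.178]
[ 0.21057045 -0.58819975  0.30319165] [[-0.0, 0.34, -0.94], [0.0, -0.94, -0.34], [-1.0, -0.0, 0.0]]
```

View pics/crop0.png

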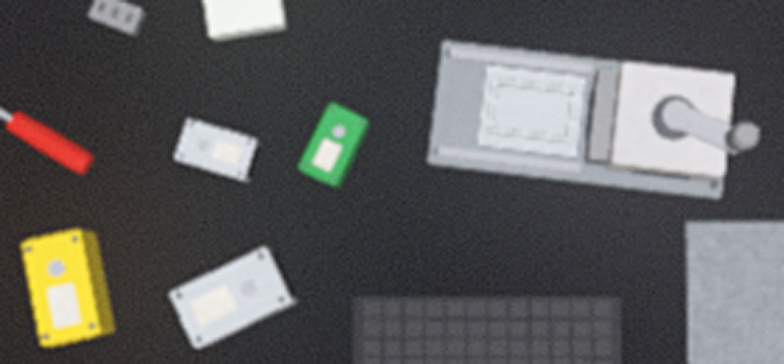

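The crop confirms it: the small silver box at crop (216,150) is the module. The larger silver one at (232,298) and the green and yellow ones are decoys. I'm moving towards it now.

>>> drive_tool([
  [1,[-0.008,-0.12,-0.17],[0,0,0]],
  [1,[-0.008,-0.12,-0.17],[0,0,0]],
  [1,[-0.008,-0.12,-0.17],[0,0,0]],
  [1,[-0.008,-0.12,-0.17],[0,0,0]],
  [1,[-0.008,-0.12,-0.17],[0,0,0]],
])

```text
clock: 0.52
position: [0.3308, -0.416, 0.3111]
eef_rot: [2.035, 0.355, -2.036]
ft_force: [1.0, -0.4, 0.7]
finger_gap: 0.0854
```

>>> drive_tool([
  [1,[-0.008,-0.12,-0.17],[0,0,0]],
  [1,[-0.008,-0.12,-0.17],[0,0,0]],
  [1,[-0.008,-0.12,-0.17],[0,0,0]],
  [1,[-0.008,-0.12,-0.17],[0,0,0]],
  [1,[-0.008,-0.12,-0.17],[0,0,0]],
])

```text
clock: 0.93
position: [0.45, -0.2454, 0.3192]
eef_rot: [2.035, 0.354, -2.036]
ft_force: [1.4, -0.4, 0.4]
finger_gap: 0.0853
```

Run:
```python
from h import *
p,R,o=tcp();print(p.round(3),o['clock'],o['q'].round(2) if hasattr(o['q'],'round') else o['q']);print(R.as_matrix().round(3).tolist())
print(togo((.505,.26,.30),np.radians(-16)))
c=eyes.camera_model("wrist");print(R.inv().as_matrix().round(2).tolist(), np.round(R.inv().apply(-np.array(c['R']).T@np.array(c['t'])-p),3), (np.array(c['R'])@R.as_matrix()).round(2).tolist(),c['fx'])
```

```text
[ 0.45  -0.245  0.319] 0.9333 [ 0.76  0.1  -0.38  1.71  0.04  1.34 -0.85]
[[-0.001, 0.337, -0.942], [0.001, -0.942, -0.337], [-1.0, -0.002, 0.001]]
(array([ 0.0197, -0.4573, -0.222 ]), array([-54.3,  -0. ,   0.1]))
[[-0.0, 0.0, -1.0], [0.34, -0.94, -0.0], [-0.94, -0.34, 0.0]] [-0.071 -0.    -0.076] [[-0.0, 1.0, -0.0], [-0.29, -0.0, 0.96], [0.96, 0.0, 0.29]] 408.2030555118911
```

>>> drive_tool([
  [1,[0.008,-0.187,-0.091],[0,0,0]],
  [1,[0.008,-0.187,-0.091],[0,0,0]],
  [1,[0.008,-0.187,-0.091],[0,0,0]],
  [1,[0.008,-0.187,-0.091],[0,0,0]],
  [1,[0.008,-0.187,-0.091],[0,0,0]],
])

```text
clock: 1.35
position: [0.4721, -0.0384, 0.3113]
eef_rot: [2.034, 0.354, -2.037]
ft_force: [1.6, 0.2, 0.7]
finger_gap: 0.0856
```

>>> drive_tool([
  [1,[0.008,-0.187,-0.091],[-7,0,0]],
  [1,[0.008,-0.187,-0.091],[-14,0,0]],
  [1,[0.008,-0.187,-0.091],[-21,0,0]],
  [1,[0.008,-0.187,-0.091],[-28,0,0]],
  [1,[0.008,-0.187,-0.091],[-35,0,0]],
])

```text
clock: 1.77
position: [0.4943, 0.1685, 0.3035]
eef_rot: [1.643, 0.856, -1.644]
ft_force: [0.4, -0.3, 0.1]
finger_gap: 0.0854
```

Run:
```python
from h import *
p,R,o=tcp();print(p.round(3),o['clock'],np.round(o['q'],2))
print(togo((.515,.27,.28),np.radians(-16)))
```

```text
[0.494 0.168 0.303] 1.7667 [ 0.3   0.18 -0.79  1.7   0.13  1.32 -1.13]
(array([ 0.0235, -0.0413, -0.095 ]), array([-19. ,  -0. ,   0.1]))
```

>>> drive_tool([
  [1,[0.0235,-0.041,-0.095],[-7,0,0]],
  [1,[0.0235,-0.041,-0.095],[-14,0,0]],
  [1,[0.0235,-0.041,-0.095],[-19,0,0]],
  [1,[0.0235,-0.041,-0.095],[-19,0,0]],
])

```text
clock: 2.1
position: [0.5135, 0.2751, 0.2782]
eef_rot: [1.403, 1.076, -1.406]
ft_force: [-0.2, 0.9, -1.0]
finger_gap: 0.0852
```

```bash
cat >> h.py <<'E'
def rect(im,c,seed,z,thr,hi=256):
    g=cv2.GaussianBlur(cv2.cvtColor(im,cv2.COLOR_BGR2GRAY),(3,3),0)
    m=((g>thr)&(g<hi)).astype(np.uint8);m=cv2.morphologyEx(m,cv2.MORPH_CLOSE,np.ones((5,5),np.uint8))
    l=cv2.connectedComponents(m)[1];k=l[int(seed[1]),int(seed[0])]
    cn=max(cv2.findContours((l==k).astype(np.uint8),0,1)[0],key=cv2.contourArea)
    W=np.array([ray(c,q[0],z)[:2] for q in cn])
    (cx,cy),wh,a=cv2.minAreaRect((W*1000).astype(np.float32))
    b=cv2.boxPoints(((cx,cy),wh,a));e=b[1]-b[0];f=b[2]-b[1]
    L=e if np.linalg.norm(e)>np.linalg.norm(f) else f
    return np.array([cx,cy])/1000,sorted(wh),np.degrees(np.arctan2(L[1],L[0]))%180,k
E
python3 - <<'E'
from h import *
p,R,o=tcp();print(p.round(3),o['clock'])
c=eyes.camera_model("wrist");im=eyes.grab_frame("wrist")[:,:,::-1].copy();cv2.imwrite("pics/w1.png",im)
s=proj(c,(.517,.278,.042));print(s)
for t in(75,100,130):print(t,rect(im,c,s,.042,t))
E
```

```text
[0.514 0.275 0.278] 2.1
[323.59365101 216.28907994]
75 (array([0.51873468, 0.28072186]), [47.13008117675781, 82.46073150634766], np.float32(73.07478), np.int32(5))
100 (array([0.51856   , 0.28031857]), [46.140682220458984, 80.48178100585938], np.float32(73.2094), np.int32(4))
130 (array([0.51850232, 0.28010138]), [45.57453918457031, 79.45005798339844], np.float32(73.11512), np.int32(4))
```

View pics/w1.png

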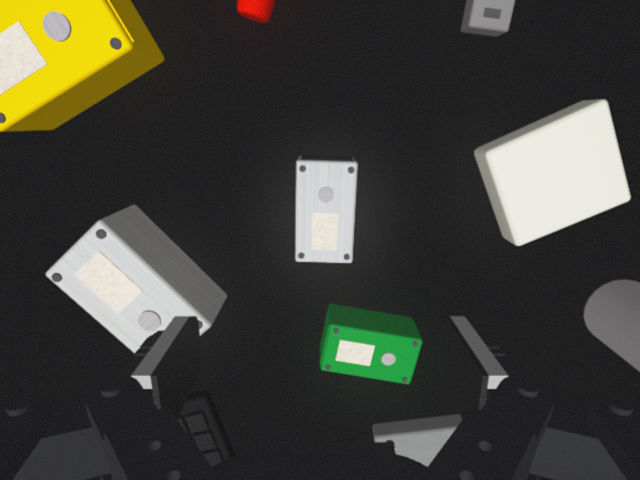

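The wrist view shows the module at (326,212), measuring 46x80 mm, so it is the right one. The green box at (370,345) and the large silver box at (135,280) are clear of the finger line.

Run:
```python
from h import *
print(togo((.5185,.2803,.084),np.radians(-16.8)))
```

```text
(array([ 0.1947,  0.003 , -0.0085]), array([ 1.1, -0. ,  0.2]))
```

>>> drive_tool([
  [1,[0.02,0.003,-0.0085],[1.1,0,0.2]],
  [1,[0.055,0.003,-0.0085],[1.1,0,0.2]],
  [1,[0.09,0.003,-0.0085],[1.1,0,0.2]],
  [1,[0.12,0.003,-0.0085],[1.1,0,0.2]],
  [1,[0.14,0.003,-0.0085],[1.1,0,0.2]],
])

```text
clock: 2.57
position: [0.5181, 0.2778, 0.1356]
eef_rot: [1.421, 1.055, -1.427]
ft_force: [0.2, -0.0, -0.1]
finger_gap: 0.0855
```

Run:
```python
from h import *
print(togo((.5185,.2803,.084),np.radians(-16.8)))
```

```text
(array([ 0.0516, -0.0002, -0.0026]), array([-0.2,  0.1,  0.1]))
```

>>> drive_tool([
  [1,[0.02,0,-0.0026],[0,0,0]],
  [1,[0.038,0,-0.0026],[0,0,0]],
  [1,[0.051,0,-0.0026],[0,0,0]],
  [0.5,[0.051,0,-0.0026],[0,0,0]],
  [0.3,[0.051,0,-0.0026],[0,0,0]],
], newtons=40)

```text
clock: 2.98
position: [0.5189, 0.2795, 0.0848]
eef_rot: [1.421, 1.054, -1.428]
ft_force: [-0.3, 0.7, -0.6]
finger_gap: 0.064
```

>>> drive_tool([
  [0.3,[0,0,0],[0,0,0]],
  [0.3,[0,0,0],[0,0,0]],
  [0.3,[0,0,0],[0,0,0]],
])

```text
clock: 3.23
position: [0.5196, 0.2798, 0.0864]
eef_rot: [1.423, 1.053, -1.427]
ft_force: [-1.1, -0.8, 7.6]
finger_gap: 0.0456
```

>>> drive_tool([
  [0.3,[-0.015,0,0],[0,0,0]],
  [0.3,[-0.05,0,0],[0,0,0]],
  [0.3,[-0.09,0,0],[0,0,0]],
  [0.3,[-0.13,0,0],[0,0,0]],
  [0.3,[-0.165,0,0],[0,0,0]],
])

```text
clock: 3.65
position: [0.5195, 0.2803, 0.2554]
eef_rot: [1.424, 1.053, -1.425]
ft_force: [0.4, 1.0, -3.0]
finger_gap: 0.0455
```

Run:
```python
from h import *
c=eyes.camera_model("top")
n=ray(c,(350,219.6),.043);print(n)
p,R,o=tcp();print(p,o['finger_gap'],o['ft_force'])
print(togo((n[0],n[1],.28),np.radians(-6.6)))
```

```text
[ 0.55826183 -0.07097012  0.043     ]
[0.51948485 0.2803329  0.25538074] 0.04553370086997739 [ 0.3676491   0.95827315 -2.97507139]
(array([-0.0244,  0.1399,  0.3246]), array([-10.4,   0. ,  -0. ]))
```

>>> drive_tool([
  [0.3,[-0.012,0.014,0.0325],[-2,0,0]],
  [0.3,[-0.024,0.03,0.07],[-4,0,0]],
  [0.3,[-0.024,0.046,0.107],[-6,0,0]],
  [0.3,[-0.024,0.061,0.142],[-8,0,0]],
  [0.3,[-0.024,0.076,0.177],[-10.4,0,0]],
])

```text
clock: 4.07
position: [0.54, 0.0871, 0.2811]
eef_rot: [1.293, 1.151, -1.291]
ft_force: [1.1, -0.0, -2.8]
finger_gap: 0.0451
```

Run:
```python
from h import *
print(togo((.558,-.071,.28),np.radians(-6.6)))
```

```text
(array([0.0013, 0.0358, 0.155 ]), array([ 0.1,  0.1, -0.1]))
```

>>> drive_tool([
  [0.3,[0.001,0.0085,0.036],[0,0,0]],
  [0.3,[0.001,0.0175,0.075],[0,0,0]],
  [0.3,[0.001,0.026,0.112],[0,0,0]],
  [0.3,[0.001,0.034,0.145],[0,0,0]],
  [0.3,[0.001,0.036,0.155],[0,0,0]],
])

```text
clock: 4.48
position: [0.558, -0.0777, 0.2812]
eef_rot: [1.296, 1.145, -1.297]
ft_force: [-0.5, 0.4, -2.3]
finger_gap: 0.0458
```

Run:
```python
from h import *
p,R,o=tcp();print(p.round(4),o['clock'])
c=eyes.camera_model("wrist");im=eyes.grab_frame("wrist")[:,:,::-1].copy();cv2.imwrite("pics/w2.png",im)
print(proj(c,(.558,-.071,.043)))
```

```text
[ 0.558  -0.0777  0.2812] 4.4833
[316.6705824  210.25377562]
```

View pics/w2.png

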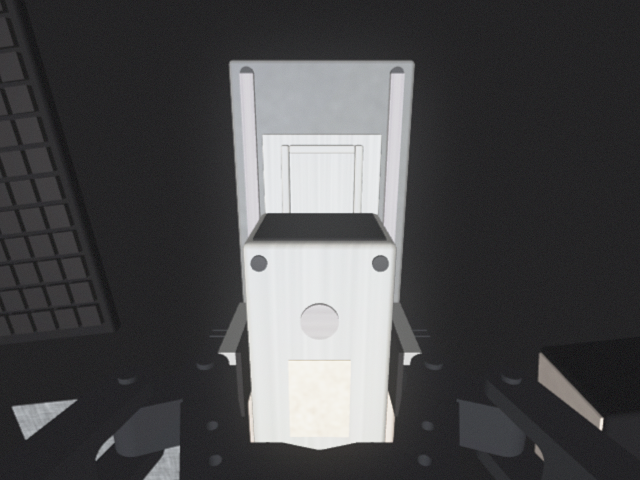

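The nest is half hidden behind the held module: its far wall is at row 145, columns 282–362. I'll shift towards -y so the whole nest is in view.

>>> drive_tool([
  [0.3,[0,0,0.025],[0,0,0]],
  [0.3,[0,0,0.05],[0,0,0]],
  [0.3,[0,0,0.07],[0,0,0]],
  [0.3,[0,0,0.07],[0,0,0]],
  [0.3,[0,0,0.07],[0,0,0]],
])

```text
clock: 4.95
position: [0.5494, -0.147, 0.2821]
eef_rot: [1.298, 1.144, -1.298]
ft_force: [-0.2, 1.7, -3.1]
finger_gap: 0.045
```

Run:
```python
from h import *
p,R,o=tcp();print(p.round(4),o['clock'])
c=eyes.camera_model("wrist");im=eyes.grab_frame("wrist")[:,:,::-1].copy();cv2.imwrite("pics/w3.png",im)
import pickle;pickle.dump(c,open("c3.pkl","wb"))
q=proj(c,(.558,-.071,.043));print(q)
x0,y0=220,20;cr=im[y0:y0+200,x0:x0+200];cv2.imwrite("pics/w3c.png",cv2.resize(cr,None,fx=3,fy=3,interpolation=cv2.INTER_CUBIC))
```

```text
[ 0.5494 -0.147   0.2821] 4.95
[316.62853395 115.63509305]
```

View pics/w3c.png

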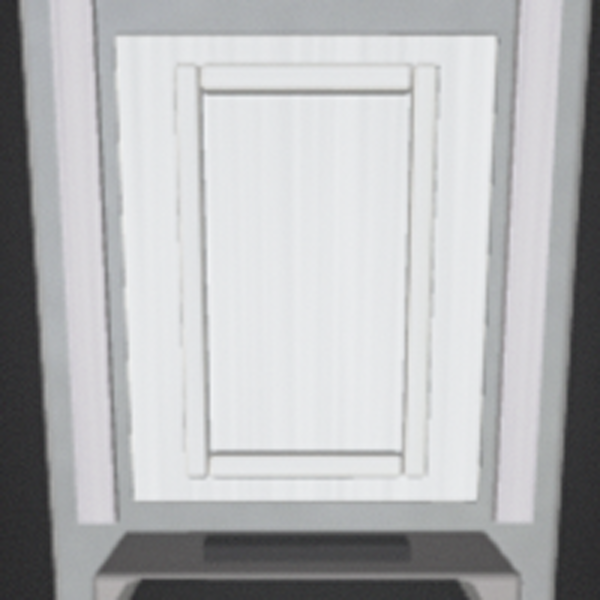

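Run:
```python
from h import *
import pickle;c=pickle.load(open("c3.pkl","rb"))
px=lambda u:(220+(u[0]+.5)/3-.5,20+(u[1]+.5)/3-.5)
for n,z,pts in(("nest",.043,[(177,65),(439,65),(190,477),(427,477)]),("carr",.034,[(116,36),(498,36),(134,500),(477,500)])):
    W=np.array([ray(c,px(u),z)[:2] for u in pts]);print(n,W.mean(0).round(4),'w',[round(float(np.linalg.norm(W[i]-W[j]))*1e3,1) for i,j in((0,1),(2,3),(0,2),(1,3))])
    f=lambda d:np.degrees(np.arctan2(d[1],d[0]))
    print([round(float(f(W[i]-W[j])),2) for i,j in((1,0),(3,2),(0,2),(1,3))])
# module in the hand: top corners' columns
p,R,o=tcp();j=R.apply([0,1,0]);print('jaw yaw',f(j),'x',R.apply([1,0,0]).round(4))
ct=eyes.camera_model("top")
# where the held module's edges are (bright top) 
im=cv2.imread("pics/w3.png");g=cv2.cvtColor(im,cv2.COLOR_BGR2GRAY)
for r in(245,260,300): print(r,np.flatnonzero(g[r,200:450]>120)[[0,-1]]+200)
for col in(290,320,350): print(col,np.flatnonzero(np.abs(np.diff(g[200:260,col].astype(int)))>40)+200)
```

```text
nest [ 0.5624 -0.0699] w [60.1, 59.8, 94.3, 94.3]
[-6.99, -7.04, 83.28, 83.1]
carr [ 0.562  -0.0697] w [89.6, 89.6, 109.1, 109.2]
[-6.99, -7.05, 82.9, 82.88]
jaw yaw -6.904746790313875 x [ 0.0029 -0.0028 -1.    ]
245 [241 402]
260 [240 404]
300 [242 402]
290 [212]
320 [212]
350 [212]
```

Run:
```python
from h import *
import pickle;c=pickle.load(open("c3.pkl","rb"))
p,R,o=tcp()
for x in(.0864,.0444):
  print(x,[proj(c,p+R.apply([x,y,-.04])).round(1).tolist() for y in(-.023,0,.023)])
im=cv2.imread("pics/w3.png");g=cv2.cvtColor(im,cv2.COLOR_BGR2GRAY).astype(int)
print(g[205:250,300].tolist());
for r in(216,222,228,235): print(r,g[r,238:262].tolist(),g[r,378:404].tolist())
```

```text
0.0864 [[259.6, 208.9], [318.2, 208.8], [376.8, 208.7]]
0.0444 [[239.7, 239.2], [317.8, 239.1], [396.0, 238.9]]
[73, 73, 79, 89, 87, 98, 121, 128, 77, 54, 52, 52, 55, 53, 55, 52, 53, 53, 54, 55, 54, 55, 56, 54, 55, 54, 52, 55, 55, 51, 54, 55, 57, 67, 70, 86, 119, 138, 162, 183, 199, 208, 215, 220, 225]
216 [107, 159, 167, 172, 172, 171, 173, 171, 172, 172, 171, 170, 161, 146, 161, 174, 174, 175, 174, 173, 174, 173, 159, 131] [137, 165, 171, 171, 170, 171, 170, 169, 170, 169, 171, 170, 171, 167, 146, 144, 168, 171, 170, 168, 168, 166, 166, 166, 161, 147]
222 [89, 143, 160, 168, 169, 170, 171, 171, 171, 170, 170, 167, 157, 140, 158, 169, 176, 175, 165, 139, 123, 118, 112, 94] [109, 115, 116, 120, 147, 170, 171, 170, 170, 170, 170, 169, 171, 160, 138, 139, 166, 169, 169, 168, 168, 168, 171, 168, 159, 134]
228 [61, 112, 156, 165, 167, 170, 169, 169, 169, 168, 168, 169, 168, 164, 154, 142, 125, 115, 113, 108, 77, 53, 49, 46] [51, 47, 61, 91, 114, 113, 114, 131, 164, 170, 169, 169, 167, 152, 141, 151, 168, 170, 168, 167, 166, 167, 167, 163, 152, 122]
235 [55, 102, 154, 165, 167, 168, 170, 168, 171, 169, 166, 146, 121, 118, 115, 109, 80, 54, 46, 47, 49, 50, 49, 52] [51, 49, 50, 49, 50, 51, 74, 108, 115, 114, 115, 134, 157, 145, 133, 145, 165, 167, 166, 165, 165, 166, 166, 158, 142, 117]
```

Run:
```python
from h import *
print(togo((.5617,-.0693,.150),np.radians(-7)))
```

```text
(array([ 0.1319,  0.0024, -0.0776]), array([ 0.1,  0.1, -0.2]))
```

>>> drive_tool([
  [0.3,[0.01,0.0024,-0.035],[0.1,0.1,-0.2]],
  [0.3,[0.03,0.0024,-0.065],[0.1,0.1,-0.2]],
  [0.3,[0.06,0.0024,-0.0776],[0.1,0.1,-0.2]],
  [0.3,[0.095,0.0024,-0.0776],[0.1,0.1,-0.2]],
  [0.3,[0.125,0.0024,-0.0776],[0.1,0.1,-0.2]],
])

```text
clock: 5.42
position: [0.5616, -0.0656, 0.1562]
eef_rot: [1.295, 1.151, -1.294]
ft_force: [-0.2, -1.3, -2.9]
finger_gap: 0.0456
```

>>> drive_tool([
  [0.3,[0,0,0],[0,0,0]],
  [0.3,[0,0,0],[0,0,0]],
])

```text
clock: 5.58
position: [0.5611, -0.0633, 0.156]
eef_rot: [1.293, 1.156, -1.293]
ft_force: [0.9, 0.4, -2.0]
finger_gap: 0.0455
```

Run:
```python
from h import *
print(togo((.5617,-.0693,.126),np.radians(-7)),tcp()[2]['ft_force'])
```

```text
(array([0.03  , 0.0014, 0.0059]), array([ 0.5, -0.1,  0.1])) [ 0.88098646  0.35826125 -1.96781055]
```

>>> drive_tool([
  [0.3,[0,0.0014,0.0059],[0.5,0,0]],
  [0.3,[0,0.0014,0.0059],[0.5,0,0]],
  [0.3,[0.004,0.0014,0.0059],[0.5,0,0]],
  [0.3,[0.007,0.0014,0.0059],[0.5,0,0]],
  [0.3,[0.007,0.0014,0.0059],[0.5,0,0]],
])

```text
clock: 6.0
position: [0.5617, -0.0695, 0.149]
eef_rot: [1.3, 1.151, -1.3]
ft_force: [0.2, -0.3, -2.8]
finger_gap: 0.0452
```

Run:
```python
from h import *
print(togo((.5617,-.0693,.126),np.radians(-7)),tcp()[2]['ft_force'])
```

```text
(array([ 0.023 ,  0.    , -0.0002]), array([-0.1, -0.1,  0.1])) [ 0.20497281 -0.28277478 -2.81722828]
```

>>> drive_tool([
  [0.3,[0.006,0,0],[0,0,0]],
  [0.3,[0.012,0,0],[0,0,0]],
  [0.3,[0.017,0,0],[0,0,0]],
  [0.3,[0.021,0,0],[0,0,0]],
  [0.3,[0.023,0,0],[0,0,0]],
])

```text
clock: 6.42
position: [0.5613, -0.0694, 0.125]
eef_rot: [1.299, 1.152, -1.301]
ft_force: [0.9, 0.2, -2.6]
finger_gap: 0.0454
```

>>> drive_tool([
  [0.3,[0.002,0,0],[0,0,0]],
  [0.3,[0.004,0,0],[0,0,0]],
  [0.3,[0.005,0,0],[0,0,0]],
  [0.3,[0.005,0,0],[0,0,0]],
])

```text
clock: 6.75
position: [0.5613, -0.0692, 0.1205]
eef_rot: [1.299, 1.152, -1.301]
ft_force: [-2.1, -0.2, 2.2]
finger_gap: 0.045
```

>>> drive_tool([
  [0.6,[0,0,0],[0,0,0]],
  [0.6,[0,0,0],[0,0,0]],
  [0.8,[0,0,0],[0,0,0]],
  [0.8,[0,0,0],[0,0,0]],
])

```text
clock: 7.08
position: [0.5614, -0.0693, 0.1206]
eef_rot: [1.299, 1.151, -1.3]
ft_force: [-0.1, 0.8, -0.7]
finger_gap: 0.0685
```

>>> drive_tool([
  [0.8,[-0.01,0,0],[0,0,0]],
  [0.8,[-0.03,0,0],[0,0,0]],
  [0.8,[-0.065,0,0],[0,0,0]],
  [0.8,[-0.1,0,0],[0,0,0]],
  [0.8,[-0.135,0,0],[0,0,0]],
])

```text
clock: 7.5
position: [0.5615, -0.0692, 0.2578]
eef_rot: [1.299, 1.152, -1.3]
ft_force: [1.5, -0.0, 0.0]
finger_gap: 0.0687
```

>>> drive_tool([
  [1,[-0.025,0,0.03],[0,0,0]],
  [1,[-0.025,0,0.06],[0,0,0]],
  [1,[-0.025,0,0.06],[0,0,0]],
  [1,[-0.025,0,0.06],[0,0,0]],
])

```text
clock: 7.83
position: [0.5539, -0.1309, 0.2835]
eef_rot: [1.302, 1.149, -1.302]
ft_force: [0.2, 0.0, -0.1]
finger_gap: 0.0852
```

Run:
```python
from h import *
import pickle
p,R,o=tcp();print(p.round(4),o['clock'],o['ft_force'])
c=eyes.camera_model("wrist");im=eyes.grab_frame("wrist")[:,:,::-1].copy();cv2.imwrite("pics/w4.png",im);pickle.dump(c,open("c4.pkl","wb"))
t=eyes.camera_model("top");ti=eyes.grab_frame("top")[:,:,::-1].copy();cv2.imwrite("pics/t4.png",ti)
print(proj(c,(.5622,-.0698,.076)),R.as_matrix().round(3).tolist())
```

```text
[ 0.5539 -0.1309  0.2835] 7.8333 [ 0.18913976  0.03118681 -0.12890074]
[319.8740798  140.23247786] [[-0.002, 0.992, -0.126], [0.001, -0.126, -0.992], [-1.0, -0.002, -0.001]]
```

View pics/w4.png

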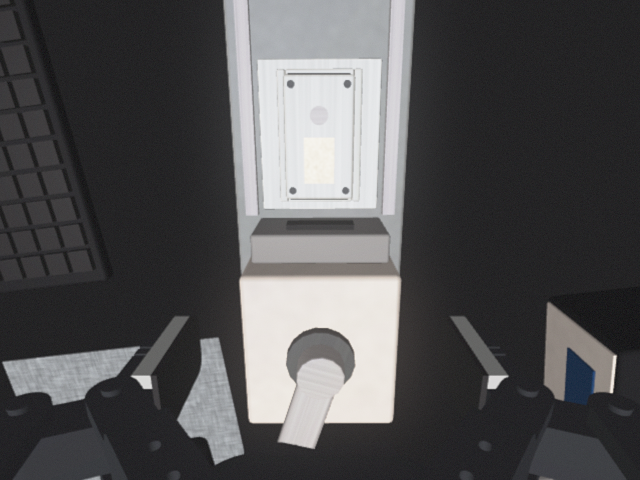

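The module is in the nest: its outline, rows 72–198 and columns 285–353, sits evenly inside the nest frame. The crank hub is at about (320,375), with the arm pointing down-left. Next I'll look at the knob from above.

>>> drive_tool([
  [1,[-0.02,-0.003,0.035],[0,0,0]],
  [1,[-0.02,-0.006,0.07],[0,0,0]],
  [1,[-0.02,-0.009,0.1],[0,0,0]],
  [1,[-0.02,-0.01,0.12],[0,0,0]],
  [1,[-0.02,-0.01,0.12],[0,0,0]],
])

```text
clock: 8.35
position: [0.5283, -0.2502, 0.302]
eef_rot: [1.301, 1.15, -1.304]
ft_force: [-0.5, -0.7, -0.1]
finger_gap: 0.0851
```

>>> drive_tool([
  [1,[0,0,0],[0,0,0]],
])

```text
clock: 8.43
position: [0.5285, -0.2493, 0.3017]
eef_rot: [1.302, 1.152, -1.304]
ft_force: [-0.3, 1.0, 0.0]
finger_gap: 0.0851
```

Run:
```python
from h import *
import pickle
p,R,o=tcp();print(p.round(4),o['clock'])
c=eyes.camera_model("wrist");im=eyes.grab_frame("wrist")[:,:,::-1].copy();cv2.imwrite("pics/w5.png",im);pickle.dump(c,open("c5.pkl","wb"))
print(proj(c,(.512,-.271,.178)),R.as_matrix().round(3).tolist())
```

```text
[ 0.5285 -0.2493  0.3017] 8.4333
[293.4773881  315.28475195] [[-0.004, 0.992, -0.126], [0.003, -0.126, -0.992], [-1.0, -0.004, -0.002]]
```

View pics/w5.png

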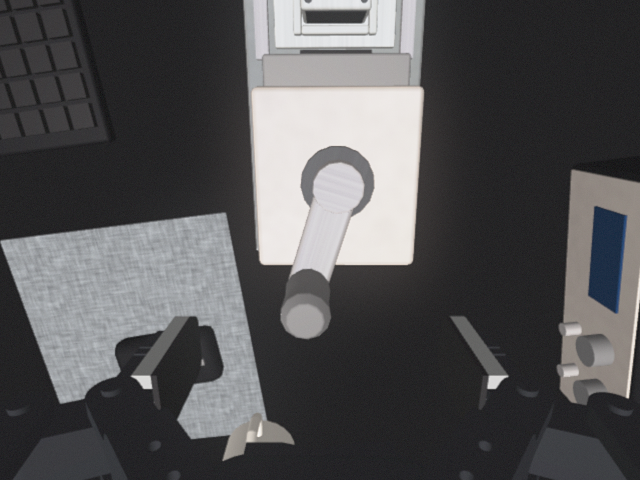

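The wrist view shows the knob top as a circle at (305,316), the hub top at (338,188) and the flange at (338,182). The arm points down-left.

Run:
```python
from h import *
import pickle;c=pickle.load(open("c5.pkl","rb"))
im=cv2.imread("pics/w5.png")
g=cv2.GaussianBlur(cv2.cvtColor(im,cv2.COLOR_BGR2GRAY),(3,3),0)
for n,(x,y),r in(("knob",(305,316),(19,28)),("hub",(338,188),(22,30)),("flange",(338,182),(31,40))):
    cr=g[y-50:y+50,x-50:x+50]
    h=cv2.HoughCircles(cr,cv2.HOUGH_GRADIENT,1,30,param1=60,param2=8,minRadius=r[0],maxRadius=r[1])
    print(n,None if h is None else [(round(float(a[0]+x-50),1),round(float(a[1]+y-50),1),float(a[2])) for a in h[0][:3]])
K=ray(c,(305,316),.178)
for z in(.128,.132,.136): print(z,ray(c,(338,188),z).round(4),np.linalg.norm((ray(c,(338,188),z)-K)[:2]))
for z in(.105,.11): print('fl',z,ray(c,(338,182),z).round(4),np.linalg.norm((ray(c,(338,182),z)-K)[:2]))
print('knob',K.round(4))
```

```text
knob [(305.5, 312.5, 26.0)]
hub [(338.5, 187.5, 25.600000381469727), (372.5, 231.5, 25.0)]
flange [(336.5, 178.5, 33.79999923706055)]
0.128 [ 0.5439 -0.2153  0.128 ] 0.06251442634627416
0.132 [ 0.5438 -0.2146  0.132 ] 0.0630826167522139
0.136 [ 0.5438 -0.214   0.136 ] 0.06365273313232687
fl 0.105 [ 0.5449 -0.2152  0.105 ] 0.06300950775827795
fl 0.11 [ 0.5447 -0.2144  0.11  ] 0.06364455329008649
knob [ 0.518  -0.2722  0.178 ]
```

Run:
```python
from h import *
print(togo((.5173,-.2734,.210),np.radians(-7)))
```

```text
(array([ 0.0916, -0.0076,  0.0252]), array([-0.2, -0.1,  0.3]))
```

>>> drive_tool([
  [1,[0.0,-0.0076,0.0252],[0,0,0.3]],
  [1,[0.0,-0.0076,0.0252],[0,0,0.3]],
  [1,[0.025,-0.0076,0.0252],[0,0,0.3]],
  [1,[0.05,-0.0076,0.0252],[0,0,0.3]],
  [1,[0.065,-0.0076,0.0252],[0,0,0.3]],
])

```text
clock: 8.9
position: [0.5172, -0.2716, 0.2344]
eef_rot: [1.302, 1.151, -1.3]
ft_force: [0.0, -0.1, -0.3]
finger_gap: 0.0855
```

>>> drive_tool([
  [1,[0.01,0,0],[0,0,0]],
  [1,[0.02,0,0],[0,0,0]],
  [1,[0.022,0,0],[0,0,0]],
  [1,[0.022,0,0],[0,0,0]],
])

```text
clock: 9.23
position: [0.5174, -0.271, 0.2122]
eef_rot: [1.302, 1.152, -1.299]
ft_force: [0.7, -1.0, 1.3]
finger_gap: 0.0853
```

Run:
```python
from h import *
print(togo((.5173,-.2734,.210),np.radians(-7)),tcp()[2]['ft_force'])
```

```text
(array([0.0022, 0.0002, 0.0024]), array([-0.1, -0.2,  0.1])) [ 0.732185   -1.0047364   1.25759033]
```

>>> drive_tool([
  [0.6,[0.001,0,0.0024],[0,0,0]],
  [0.45,[0.001,0,0.0024],[0,0,0]],
  [0.38,[0.001,0,0.0024],[0,0,0]],
  [0.2,[0.001,0,0.0024],[0,0,0]],
  [0.2,[0.001,0,0.0024],[0,0,0]],
], newtons=30)

```text
clock: 9.65
position: [0.5172, -0.2735, 0.2116]
eef_rot: [1.302, 1.151, -1.299]
ft_force: [0.3, -1.8, 3.4]
finger_gap: 0.0265
```

>>> drive_tool([
  [0.2,[0,0,0],[0,0,0]],
  [0.2,[0,0,0],[0,0,0]],
  [0.2,[0,0,0],[0,0,0]],
], newtons=70)

```text
clock: 9.9
position: [0.5173, -0.2736, 0.2118]
eef_rot: [1.302, 1.151, -1.299]
ft_force: [-0.5, 0.0, 1.9]
finger_gap: 0.0257
```

Run:
```python
from h import *
p,R,o=tcp();print(p.round(4),o['ft_force'],o['ft_torque'],o['finger_gap'],R.as_matrix().round(3).tolist())
```

```text
[ 0.5173 -0.2736  0.2118] [-0.50517837  0.03444048  1.92261727] [ 0.01357506 -0.05922913  0.05997838] 0.025699475680545036 [[-0.0, 0.992, -0.124], [0.003, -0.124, -0.992], [-1.0, -0.001, -0.003]]
```

```bash
cat > crank.py <<'E'
import sys,json,os
from h import *
A=np.array([.5442,-.2142]);r=.065
if os.path.exists("A.json"): A=np.array(json.load(open("A.json")))
step=float(sys.argv[1]);lead=float(sys.argv[2]) if len(sys.argv)>2 else 0;n=int(sys.argv[3]) if len(sys.argv)>3 else 5
p,R,o=tcp();d=p[:2]-A;th=np.arctan2(d[1],d[0])
t=np.array([np.sin(th),-np.cos(th)]);f=np.array(o['ft_force'])
h=json.load(open("log.json")) if os.path.exists("log.json") else []
h.append([o['clock'],*p.tolist(),float(np.degrees(th)),*f.tolist()]);json.dump(h,open("log.json","w"))
un=np.degrees(np.unwrap(np.radians([q[4] for q in h])))
w=(un[-1]-un[-2])/(h[-1][0]-h[-2][0]) if len(h)>1 and h[-1][0]>h[-2][0] else 0
print(f"t {o['clock']:.2f} turned {un[0]-un[-1]:.1f} th {np.degrees(th):.1f} rad {1e3*np.hypot(*d):.1f} w {w:.0f} push {-f[:2]@t:.1f} Fr {f[:2]@d/np.hypot(*d):.1f} Fz {f[2]:.1f} z {p[2]:.4f} gap {o['finger_gap']:.4f}")
rows=[]
for i in range(1,n+1):
    a=th-np.radians(i*step+lead);X=np.r_[A+r*np.array([np.cos(a),np.sin(a)]),.2115]
    rows.append([0.2,R.inv().apply(X-p).round(4).tolist(),[0,0,0]])
print(json.dumps(rows))
E
python3 crank.py 5
```

```text
t 9.90 turned 0.0 th -114.4 rad 65.2 w 0 push -0.5 Fr 0.2 Fz 1.9 z 0.2118 gap 0.0257
[[0.2, [0.0003, -0.0053, -0.0021], [0, 0, 0]], [0.2, [0.0003, -0.0104, -0.0045], [0, 0, 0]], [0.2, [0.0003, -0.0153, -0.0073], [0, 0, 0]], [0.2, [0.0004, -0.02, -0.0105], [0, 0, 0]], [0.2, [0.0004, -0.0244, -0.0142], [0, 0, 0]]]
```

>>> drive_tool([
  [0.2,[0.0003,-0.0053,-0.0021],[0,0,0]],
  [0.2,[0.0003,-0.0104,-0.0045],[0,0,0]],
  [0.2,[0.0003,-0.0153,-0.0073],[0,0,0]],
  [0.2,[0.0004,-0.02,-0.0105],[0,0,0]],
  [0.2,[0.0004,-0.0244,-0.0142],[0,0,0]],
])

```text
clock: 10.32
position: [0.4943, -0.2564, 0.2118]
eef_rot: [1.302, 1.149, -1.299]
ft_force: [1.5, -2.9, 3.3]
finger_gap: 0.0254
```

```bash
python3 crank.py 6
```

```text
t 10.32 turned 25.4 th -139.8 rad 65.3 w -61 push 3.2 Fr 0.7 Fz 3.3 z 0.2118 gap 0.0254
[[0.2, [0.0003, -0.0045, -0.0051], [0, 0, 0]], [0.2, [0.0003, -0.0088, -0.0104], [0, 0, 0]], [0.2, [0.0003, -0.0124, -0.0162], [0, 0, 0]], [0.2, [0.0003, -0.0154, -0.0223], [0, 0, 0]], [0.2, [0.0003, -0.0178, -0.0287], [0, 0, 0]]]
```

Add to crank.py:
```python
if n==10:
    b=np.array(rows[4][1]);print('2nd:',json.dumps([[0.2,np.round(np.array(q[1])-b,4).tolist(),[0,0,0]] for q in rows[5:]]))
```

```text
(no output)
```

>>> drive_tool([
  [0.2,[0.0003,-0.0045,-0.0051],[0,0,0]],
  [0.2,[0.0003,-0.0088,-0.0104],[0,0,0]],
  [0.2,[0.0003,-0.0124,-0.0162],[0,0,0]],
  [0.2,[0.0003,-0.0154,-0.0223],[0,0,0]],
  [0.2,[0.0003,-0.0178,-0.0287],[0,0,0]],
])

```text
clock: 10.73
position: [0.4797, -0.2256, 0.2117]
eef_rot: [1.301, 1.149, -1.3]
ft_force: [0.1, -4.8, 5.3]
finger_gap: 0.0256
```

```bash
python3 crank.py 6 0 10
```

```text
t 10.73 turned 55.6 th -170.0 rad 65.5 w -73 push 4.7 Fr 0.7 Fz 5.3 z 0.2117 gap 0.0256
[[0.2, [0.0002, -0.0012, -0.0067], [0, 0, 0]], [0.2, [0.0002, -0.0022, -0.0135], [0, 0, 0]], [0.2, [0.0002, -0.0024, -0.0203], [0, 0, 0]], [0.2, [0.0002, -0.002, -0.0271], [0, 0, 0]], [0.2, [0.0002, -0.0008, -0.0338], [0, 0, 0]], [0.2, [0.0003, 0.001, -0.0403], [0, 0, 0]], [0.2, [0.0003, 0.0036, -0.0466], [0, 0, 0]], [0.2, [0.0003, 0.0068, -0.0526], [0, 0, 0]], [0.2, [0.0003, 0.0106, -0.0583], [0, 0, 0]], [0.2, [0.0003, 0.0149, -0.0635], [0, 0, 0]]]
2nd: [[0.2, [0.0001, 0.0018, -0.0065], [0, 0, 0]], [0.2, [0.0001, 0.0044, -0.0128], [0, 0, 0]], [0.2, [0.0001, 0.0076, -0.0188], [0, 0, 0]], [0.2, [0.0001, 0.0114, -0.0245], [0, 0, 0]], [0.2, [0.0001, 0.0157, -0.0297], [0, 0, 0]]]
```

>>> drive_tool([
  [0.2,[0.0002,-0.0012,-0.0067],[0,0,0]],
  [0.2,[0.0002,-0.0022,-0.0135],[0,0,0]],
  [0.2,[0.0002,-0.0024,-0.0203],[0,0,0]],
  [0.2,[0.0002,-0.002,-0.0271],[0,0,0]],
  [0.2,[0.0002,-0.0008,-0.0338],[0,0,0]],
])

```text
clock: 11.15
position: [0.4823, -0.1926, 0.2116]
eef_rot: [1.3, 1.148, -1.303]
ft_force: [-3.2, -9.0, 6.9]
finger_gap: 0.0254
```

>>> drive_tool([
  [0.2,[0.0001,0.0018,-0.0065],[0,0,0]],
  [0.2,[0.0001,0.0044,-0.0128],[0,0,0]],
  [0.2,[0.0001,0.0076,-0.0188],[0,0,0]],
  [0.2,[0.0001,0.0114,-0.0245],[0,0,0]],
  [0.2,[0.0001,0.0157,-0.0297],[0,0,0]],
])

```text
clock: 11.57
position: [0.4998, -0.1658, 0.2113]
eef_rot: [1.297, 1.148, -1.309]
ft_force: [-11.2, -6.9, 10.3]
finger_gap: 0.0254
```

```bash
python3 crank.py 6 0 10
```

```text
t 11.57 turned 113.1 th 132.5 rad 65.7 w -69 push 12.9 Fr 2.5 Fz 10.3 z 0.2113 gap 0.0254
[[0.2, [-0.0002, 0.0052, -0.0045], [0, 0, 0]], [0.2, [-0.0003, 0.0103, -0.009], [0, 0, 0]], [0.2, [-0.0003, 0.0159, -0.0129], [0, 0, 0]], [0.2, [-0.0004, 0.0218, -0.0162], [0, 0, 0]], [0.2, [-0.0004, 0.0281, -0.0188], [0, 0, 0]], [0.2, [-0.0005, 0.0346, -0.0208], [0, 0, 0]], [0.2, [-0.0005, 0.0413, -0.022], [0, 0, 0]], [0.2, [-0.0006, 0.0481, -0.0226], [0, 0, 0]], [0.2, [-0.0006, 0.0549, -0.0225], [0, 0, 0]], [0.2, [-0.0006, 0.0616, -0.0216], [0, 0, 0]]]
2nd: [[0.2, [-0.0001, 0.0065, -0.002], [0, 0, 0]], [0.2, [-0.0001, 0.0132, -0.0032], [0, 0, 0]], [0.2, [-0.0002, 0.02, -0.0038], [0, 0, 0]], [0.2, [-0.0002, 0.0268, -0.0037], [0, 0, 0]], [0.2, [-0.0002, 0.0335, -0.0028], [0, 0, 0]]]
```

>>> drive_tool([
  [0.2,[-0.0002,0.0052,-0.0045],[0,0,0]],
  [0.2,[-0.0003,0.0103,-0.009],[0,0,0]],
  [0.2,[-0.0003,0.0159,-0.0129],[0,0,0]],
  [0.2,[-0.0004,0.0218,-0.0162],[0,0,0]],
  [0.2,[-0.0004,0.0281,-0.0188],[0,0,0]],
])

```text
clock: 11.98
position: [0.5284, -0.1503, 0.2112]
eef_rot: [1.294, 1.152, -1.313]
ft_force: [-11.1, -3.1, 12.0]
finger_gap: 0.0254
```

```bash
sed -i 's/,\.2115\]/,p[2]+.0003]/' crank.py; python3 crank.py 6 0 10
```

```text
t 11.98 turned 141.7 th 103.9 rad 65.8 w -69 push 11.5 Fr -0.3 Fz 12.0 z 0.2112 gap 0.0254
[[0.2, [-0.0004, 0.0068, -0.0014], [0, 0, 0]], [0.2, [-0.0005, 0.0134, -0.0028], [0, 0, 0]], [0.2, [-0.0005, 0.0202, -0.0035], [0, 0, 0]], [0.2, [-0.0006, 0.027, -0.0036], [0, 0, 0]], [0.2, [-0.0007, 0.0337, -0.0029], [0, 0, 0]], [0.2, [-0.0008, 0.0404, -0.0015], [0, 0, 0]], [0.2, [-0.0008, 0.0469, 0.0006], [0, 0, 0]], [0.2, [-0.0009, 0.0531, 0.0033], [0, 0, 0]], [0.2, [-0.0009, 0.059, 0.0067], [0, 0, 0]], [0.2, [-0.001, 0.0645, 0.0107], [0, 0, 0]]]
2nd: [[0.2, [-0.0001, 0.0067, 0.0014], [0, 0, 0]], [0.2, [-0.0001, 0.0132, 0.0035], [0, 0, 0]], [0.2, [-0.0002, 0.0194, 0.0062], [0, 0, 0]], [0.2, [-0.0002, 0.0253, 0.0096], [0, 0, 0]], [0.2, [-0.0003, 0.0308, 0.0136], [0, 0, 0]]]
```

>>> drive_tool([
  [0.2,[-0.0004,0.0068,-0.0014],[0,0,0]],
  [0.2,[-0.0005,0.0134,-0.0028],[0,0,0]],
  [0.2,[-0.0005,0.0202,-0.0035],[0,0,0]],
  [0.2,[-0.0006,0.027,-0.0036],[0,0,0]],
  [0.2,[-0.0007,0.0337,-0.0029],[0,0,0]],
])

```text
clock: 12.4
position: [0.5614, -0.1504, 0.2113]
eef_rot: [1.293, 1.155, -1.314]
ft_force: [-4.6, -0.8, 7.1]
finger_gap: 0.0252
```

```bash
python3 - <<'E'
s=open('crank.py').read()
s=s.replace("rows=[]\n","rows=[]\ntr=togo(p,np.radians(-7.1))[1].tolist()\n").replace("[0,0,0]])\nprint","tr])\nprint")
open('crank.py','w').write(s)
E
python3 crank.py 6 0 10
```

```text
t 12.40 turned 170.7 th 74.9 rad 66.0 w -70 push 4.2 Fr -2.0 Fz 7.1 z 0.2113 gap 0.0252
[[0.2, [-0.0004, 0.0065, 0.0023], [-0.2, 0.2, 0.8]], [0.2, [-0.0005, 0.013, 0.0043], [-0.2, 0.2, 0.8]], [0.2, [-0.0005, 0.0193, 0.0069], [-0.2, 0.2, 0.8]], [0.2, [-0.0006, 0.0253, 0.0102], [-0.2, 0.2, 0.8]], [0.2, [-0.0007, 0.0309, 0.0141], [-0.2, 0.2, 0.8]], [0.2, [-0.0007, 0.036, 0.0185], [-0.2, 0.2, 0.8]], [0.2, [-0.0008, 0.0407, 0.0235], [-0.2, 0.2, 0.8]], [0.2, [-0.0008, 0.0448, 0.0289], [-0.2, 0.2, 0.8]], [0.2, [-0.0008, 0.0483, 0.0347], [-0.2, 0.2, 0.8]], [0.2, [-0.0009, 0.0512, 0.0409], [-0.2, 0.2, 0.8]]]
2nd: [[0.2, [0.0, 0.0051, 0.0044], [0, 0, 0]], [0.2, [-0.0001, 0.0098, 0.0094], [0, 0, 0]], [0.2, [-0.0001, 0.0139, 0.0148], [0, 0, 0]], [0.2, [-0.0001, 0.0174, 0.0206], [0, 0, 0]], [0.2, [-0.0002, 0.0203, 0.0268], [0, 0, 0]]]
```

>>> drive_tool([
  [0.2,[-0.0003,0.0065,0.0023],[-0.1,0.1,0.2]],
  [0.2,[-0.0003,0.013,0.0043],[-0.1,0.1,0.4]],
  [0.2,[-0.0003,0.0193,0.0069],[-0.2,0.2,0.6]],
  [0.2,[-0.0003,0.0253,0.0102],[-0.2,0.2,0.8]],
  [0.2,[-0.0003,0.0309,0.0141],[-0.2,0.2,0.8]],
])

```text
clock: 12.82
position: [0.5903, -0.1678, 0.2115]
eef_rot: [1.298, 1.149, -1.3]
ft_force: [1.0, -4.4, 6.6]
finger_gap: 0.0257
```

```bash
python3 crank.py 6 0 10
```

```text
t 12.82 turned 200.4 th 45.2 rad 65.4 w -71 push -3.8 Fr -2.4 Fz 6.6 z 0.2115 gap 0.0257
[[0.2, [-0.0003, 0.0049, 0.0047], [0.1, 0.0, 0.0]], [0.2, [-0.0003, 0.0096, 0.0097], [0.1, 0.0, 0.0]], [0.2, [-0.0003, 0.0137, 0.0151], [0.1, 0.0, 0.0]], [0.2, [-0.0003, 0.0172, 0.0209], [0.1, 0.0, 0.0]], [0.2, [-0.0003, 0.0201, 0.0271], [0.1, 0.0, 0.0]], [0.2, [-0.0003, 0.0224, 0.0335], [0.1, 0.0, 0.0]], [0.2, [-0.0003, 0.0239, 0.0401], [0.1, 0.0, 0.0]], [0.2, [-0.0003, 0.0248, 0.0469], [0.1, 0.0, 0.0]], [0.2, [-0.0003, 0.0249, 0.0537], [0.1, 0.0, 0.0]], [0.2, [-0.0003, 0.0244, 0.0605], [0.1, 0.0, 0.0]]]
2nd: [[0.2, [0.0, 0.0023, 0.0064], [0, 0, 0]], [0.2, [0.0, 0.0038, 0.013], [0, 0, 0]], [0.2, [0.0, 0.0047, 0.0198], [0, 0, 0]], [0.2, [0.0, 0.0048, 0.0266], [0, 0, 0]], [0.2, [0.0, 0.0043, 0.0334], [0, 0, 0]]]
```

>>> drive_tool([
  [0.2,[-0.0003,0.0049,0.0047],[0,0,0]],
  [0.2,[-0.0003,0.0096,0.0097],[0,0,0]],
  [0.2,[-0.0003,0.0137,0.0151],[0,0,0]],
  [0.2,[-0.0003,0.0172,0.0209],[0,0,0]],
  [0.2,[-0.0003,0.0201,0.0271],[0,0,0]],
])

```text
clock: 13.23
position: [0.6071, -0.198, 0.2118]
eef_rot: [1.298, 1.148, -1.3]
ft_force: [0.7, -4.5, 4.1]
finger_gap: 0.0258
```

>>> drive_tool([
  [0.2,[0,0.0023,0.0064],[0,0,0]],
  [0.2,[0,0.0038,0.013],[0,0,0]],
  [0.2,[0,0.0047,0.0198],[0,0,0]],
  [0.2,[0,0.0048,0.0266],[0,0,0]],
  [0.2,[0,0.0043,0.0334],[0,0,0]],
])

```text
clock: 13.65
position: [0.6067, -0.232, 0.2116]
eef_rot: [1.298, 1.15, -1.301]
ft_force: [-4.2, -1.7, 5.0]
finger_gap: 0.0257
```

```bash
python3 crank.py 6 0 10
```

```text
t 13.65 turned 261.5 th -15.9 rad 65.0 w -73 push -2.8 Fr -3.6 Fz 5.0 z 0.2116 gap 0.0257
[[0.2, [-0.0003, -0.0014, 0.0067], [0.1, 0.0, 0.1]], [0.2, [-0.0003, -0.0034, 0.0131], [0.1, 0.0, 0.1]], [0.2, [-0.0003, -0.0062, 0.0194], [0.1, 0.0, 0.1]], [0.2, [-0.0003, -0.0096, 0.0253], [0.1, 0.0, 0.1]], [0.2, [-0.0003, -0.0136, 0.0308], [0.1, 0.0, 0.1]], [0.2, [-0.0002, -0.0181, 0.0359], [0.1, 0.0, 0.1]], [0.2, [-0.0002, -0.0231, 0.0404], [0.1, 0.0, 0.1]], [0.2, [-0.0002, -0.0286, 0.0444], [0.1, 0.0, 0.1]], [0.2, [-0.0002, -0.0345, 0.0478], [0.1, 0.0, 0.1]], [0.2, [-0.0002, -0.0407, 0.0506], [0.1, 0.0, 0.1]]]
2nd: [[0.2, [0.0001, -0.0045, 0.0051], [0, 0, 0]], [0.2, [0.0001, -0.0095, 0.0096], [0, 0, 0]], [0.2, [0.0001, -0.015, 0.0136], [0, 0, 0]], [0.2, [0.0001, -0.0209, 0.017], [0, 0, 0]], [0.2, [0.0001, -0.0271, 0.0198], [0, 0, 0]]]
```

>>> drive_tool([
  [0.2,[-0.0003,-0.0014,0.0067],[0.1,0,0.1]],
  [0.2,[-0.0003,-0.0034,0.0131],[0.1,0,0.1]],
  [0.2,[-0.0003,-0.0062,0.0194],[0.1,0,0.1]],
  [0.2,[-0.0003,-0.0096,0.0253],[0.1,0,0.1]],
  [0.2,[-0.0003,-0.0136,0.0308],[0.1,0,0.1]],
])

```text
clock: 14.07
position: [0.5894, -0.2605, 0.2119]
eef_rot: [1.3, 1.149, -1.3]
ft_force: [1.1, 1.6, 2.2]
finger_gap: 0.0256
```

>>> drive_tool([
  [0.2,[0,-0.0045,0.0051],[0,0,0]],
  [0.2,[0,-0.0095,0.0096],[0,0,0]],
  [0.2,[0,-0.015,0.0136],[0,0,0]],
  [0.2,[0,-0.0209,0.017],[0,0,0]],
  [0.2,[0,-0.0271,0.0198],[0,0,0]],
])

```text
clock: 14.48
position: [0.5597, -0.2771, 0.2119]
eef_rot: [1.3, 1.148, -1.299]
ft_force: [4.6, 0.1, 2.0]
finger_gap: 0.0256
```

```bash
python3 crank.py 6 0 10
```

```text
t 14.48 turned 321.8 th -76.2 rad 64.7 w -72 push 4.5 Fr 1.0 Fz 2.0 z 0.2119 gap 0.0256
[[0.2, [-0.0003, -0.0064, 0.0023], [0.0, -0.0, -0.0]], [0.2, [-0.0003, -0.013, 0.0037], [0.0, -0.0, -0.0]], [0.2, [-0.0003, -0.0198, 0.0044], [0.0, -0.0, -0.0]], [0.2, [-0.0003, -0.0266, 0.0044], [0.0, -0.0, -0.0]], [0.2, [-0.0003, -0.0334, 0.0037], [0.0, -0.0, -0.0]], [0.2, [-0.0003, -0.04, 0.0023], [0.0, -0.0, -0.0]], [0.2, [-0.0003, -0.0465, 0.0002], [0.0, -0.0, -0.0]], [0.2, [-0.0003, -0.0527, -0.0026], [0.0, -0.0, -0.0]], [0.2, [-0.0003, -0.0586, -0.006], [0.0, -0.0, -0.0]], [0.2, [-0.0003, -0.0641, -0.01], [0.0, -0.0, -0.0]]]
2nd: [[0.2, [0.0, -0.0066, -0.0014], [0, 0, 0]], [0.2, [0.0, -0.0131, -0.0035], [0, 0, 0]], [0.2, [0.0, -0.0193, -0.0063], [0, 0, 0]], [0.2, [0.0, -0.0252, -0.0097], [0, 0, 0]], [0.2, [0.0, -0.0307, -0.0137], [0, 0, 0]]]
```

>>> drive_tool([
  [0.2,[-0.0003,-0.0064,0.0023],[0,0,0]],
  [0.2,[-0.0003,-0.013,0.0037],[0,0,0]],
  [0.2,[-0.0003,-0.0198,0.0044],[0,0,0]],
  [0.2,[-0.0003,-0.0266,0.0044],[0,0,0]],
  [0.2,[-0.0003,-0.0334,0.0037],[0,0,0]],
])

```text
clock: 14.9
position: [0.5252, -0.2764, 0.212]
eef_rot: [1.3, 1.149, -1.299]
ft_force: [3.9, 1.4, -2.0]
finger_gap: 0.0256
```

>>> drive_tool([
  [0.2,[0,-0.0066,-0.0014],[0,0,0]],
  [0.2,[0,-0.0131,-0.0035],[0,0,0]],
  [0.2,[0,-0.0193,-0.0063],[0,0,0]],
  [0.2,[0,-0.0252,-0.0097],[0,0,0]],
  [0.2,[0,-0.0307,-0.0137],[0,0,0]],
])

```text
clock: 15.32
position: [0.496, -0.2584, 0.2119]
eef_rot: [1.301, 1.149, -1.299]
ft_force: [6.2, 2.6, -3.0]
finger_gap: 0.0254
```

```bash
python3 crank.py 6 0 10
```

```text
t 15.32 turned 383.1 th -137.5 rad 65.4 w -74 push 2.3 Fr -6.3 Fz -3.0 z 0.2119 gap 0.0254
[[0.2, [-0.0003, -0.0047, -0.005], [0.0, -0.1, -0.0]], [0.2, [-0.0003, -0.0091, -0.0102], [0.0, -0.1, -0.0]], [0.2, [-0.0003, -0.0129, -0.0158], [0.0, -0.1, -0.0]], [0.2, [-0.0003, -0.0162, -0.0218], [0.0, -0.1, -0.0]], [0.2, [-0.0003, -0.0188, -0.028], [0.0, -0.1, -0.0]], [0.2, [-0.0003, -0.0207, -0.0346], [0.0, -0.1, -0.0]], [0.2, [-0.0003, -0.022, -0.0412], [0.0, -0.1, -0.0]], [0.2, [-0.0003, -0.0225, -0.048], [0.0, -0.1, -0.0]], [0.2, [-0.0002, -0.0224, -0.0548], [0.0, -0.1, -0.0]], [0.2, [-0.0002, -0.0215, -0.0616], [0.0, -0.1, -0.0]]]
2nd: [[0.2, [0.0, -0.0019, -0.0066], [0, 0, 0]], [0.2, [0.0, -0.0032, -0.0132], [0, 0, 0]], [0.2, [0.0, -0.0037, -0.02], [0, 0, 0]], [0.2, [0.0001, -0.0036, -0.0268], [0, 0, 0]], [0.2, [0.0001, -0.0027, -0.0336], [0, 0, 0]]]
```

>>> drive_tool([
  [0.2,[0,-0.0047,-0.005],[0,-0.1,0]],
  [0.2,[0,-0.0091,-0.0102],[0,-0.1,0]],
  [0.2,[0,-0.0129,-0.0158],[0,-0.1,0]],
  [0.2,[0,-0.0162,-0.0218],[0,-0.1,0]],
  [0.2,[0,-0.0188,-0.028],[0,-0.1,0]],
])

```text
clock: 15.73
position: [0.4803, -0.2285, 0.212]
eef_rot: [1.299, 1.146, -1.3]
ft_force: [6.8, -3.0, -4.5]
finger_gap: 0.0256
```

>>> drive_tool([
  [0.2,[0,-0.0019,-0.0066],[0,0,0]],
  [0.2,[0,-0.0032,-0.0132],[0,0,0]],
  [0.2,[0,-0.0037,-0.02],[0,0,0]],
  [0.2,[0,-0.0036,-0.0268],[0,0,0]],
  [0.2,[0,-0.0027,-0.0336],[0,0,0]],
])

```text
clock: 16.15
position: [0.4808, -0.1968, 0.2119]
eef_rot: [1.298, 1.143, -1.304]
ft_force: [2.5, -9.9, -0.7]
finger_gap: 0.0254
```

```bash
python3 crank.py 6 0 10
```

```text
t 16.15 turned 441.0 th 164.6 rad 65.7 w -69 push 8.9 Fr -5.1 Fz -0.7 z 0.2119 gap 0.0254
[[0.2, [-0.0003, 0.002, -0.0066], [-0.1, 0.3, -0.0]], [0.2, [-0.0004, 0.004, -0.0131], [-0.1, 0.3, -0.0]], [0.2, [-0.0004, 0.0067, -0.0193], [-0.1, 0.3, -0.0]], [0.2, [-0.0004, 0.01, -0.0253], [-0.1, 0.3, -0.0]], [0.2, [-0.0005, 0.0139, -0.0308], [-0.1, 0.3, -0.0]], [0.2, [-0.0005, 0.0184, -0.036], [-0.1, 0.3, -0.0]], [0.2, [-0.0005, 0.0234, -0.0406], [-0.1, 0.3, -0.0]], [0.2, [-0.0005, 0.0288, -0.0447], [-0.1, 0.3, -0.0]], [0.2, [-0.0005, 0.0346, -0.0482], [-0.1, 0.3, -0.0]], [0.2, [-0.0006, 0.0408, -0.051], [-0.1, 0.3, -0.0]]]
2nd: [[0.2, [0.0, 0.0045, -0.0052], [0, 0, 0]], [0.2, [0.0, 0.0095, -0.0098], [0, 0, 0]], [0.2, [0.0, 0.0149, -0.0139], [0, 0, 0]], [0.2, [0.0, 0.0207, -0.0174], [0, 0, 0]], [0.2, [-0.0001, 0.0269, -0.0202], [0, 0, 0]]]
```

>>> drive_tool([
  [0.2,[0,0.002,-0.0066],[0,0.3,0]],
  [0.2,[0,0.004,-0.0131],[0,0.3,0]],
  [0.2,[0,0.0067,-0.0193],[0,0.3,0]],
  [0.2,[0,0.01,-0.0253],[0,0.3,0]],
  [0.2,[0,0.0139,-0.0308],[0,0.3,0]],
])

```text
clock: 16.57
position: [0.4958, -0.1701, 0.2116]
eef_rot: [1.298, 1.147, -1.31]
ft_force: [-11.7, -6.2, 8.7]
finger_gap: 0.0258
```

>>> drive_tool([
  [0.2,[0,0.0045,-0.0052],[0,0,0]],
  [0.2,[0,0.0095,-0.0098],[0,0,0]],
  [0.2,[0,0.0149,-0.0139],[0,0,0]],
  [0.2,[0,0.0207,-0.0174],[0,0,0]],
  [0.2,[0,0.0269,-0.0202],[0,0,0]],
])

```text
clock: 16.98
position: [0.5225, -0.1526, 0.2114]
eef_rot: [1.295, 1.152, -1.316]
ft_force: [-14.5, 7.1, 15.2]
finger_gap: 0.0256
```

```bash
python3 crank.py 6 0 10
```

```text
t 16.98 turned 496.2 th 109.4 rad 65.3 w -66 push 11.3 Fr 11.5 Fz 15.2 z 0.2114 gap 0.0256
[[0.2, [-0.0004, 0.0063, -0.0025], [-0.3, 0.3, 0.7]], [0.2, [-0.0005, 0.0128, -0.0046], [-0.3, 0.3, 0.7]], [0.2, [-0.0006, 0.0195, -0.006], [-0.3, 0.3, 0.7]], [0.2, [-0.0007, 0.0262, -0.0067], [-0.3, 0.3, 0.7]], [0.2, [-0.0008, 0.0331, -0.0066], [-0.3, 0.3, 0.7]], [0.2, [-0.0008, 0.0398, -0.0059], [-0.3, 0.3, 0.7]], [0.2, [-0.0009, 0.0465, -0.0045], [-0.3, 0.3, 0.7]], [0.2, [-0.001, 0.0529, -0.0023], [-0.3, 0.3, 0.7]], [0.2, [-0.0011, 0.0591, 0.0005], [-0.3, 0.3, 0.7]], [0.2, [-0.0011, 0.065, 0.0039], [-0.3, 0.3, 0.7]]]
2nd: [[0.2, [0.0, 0.0067, 0.0007], [0, 0, 0]], [0.2, [-0.0001, 0.0134, 0.0021], [0, 0, 0]], [0.2, [-0.0002, 0.0198, 0.0043], [0, 0, 0]], [0.2, [-0.0003, 0.026, 0.0071], [0, 0, 0]], [0.2, [-0.0003, 0.0319, 0.0105], [0, 0, 0]]]
```

>>> drive_tool([
  [0.2,[-0.0005,0.0063,-0.003],[0,0.1,0.2]],
  [0.2,[-0.0007,0.0128,-0.0054],[-0.2,0.2,0.4]],
  [0.2,[-0.0008,0.0195,-0.007],[-0.3,0.3,0.6]],
  [0.2,[-0.001,0.0262,-0.0077],[-0.3,0.3,0.7]],
  [0.2,[-0.001,0.0331,-0.0076],[-0.3,0.3,0.7]],
])

```text
clock: 17.4
position: [0.5545, -0.1495, 0.2116]
eef_rot: [1.297, 1.151, -1.305]
ft_force: [-5.8, 0.6, 5.5]
finger_gap: 0.0257
```

```bash
python3 crank.py 6 0 10
```

```text
t 17.40 turned 524.7 th 80.9 rad 65.6 w -68 push 5.8 Fr -0.4 Fz 5.5 z 0.2116 gap 0.0257
[[0.2, [-0.0003, 0.0068, 0.0011], [-0.0, 0.1, 0.3]], [0.2, [-0.0004, 0.0134, 0.0024], [-0.0, 0.1, 0.3]], [0.2, [-0.0004, 0.0199, 0.0044], [-0.0, 0.1, 0.3]], [0.2, [-0.0004, 0.0262, 0.0071], [-0.0, 0.1, 0.3]], [0.2, [-0.0005, 0.0322, 0.0104], [-0.0, 0.1, 0.3]], [0.2, [-0.0005, 0.0377, 0.0143], [-0.0, 0.1, 0.3]], [0.2, [-0.0005, 0.0429, 0.0187], [-0.0, 0.1, 0.3]], [0.2, [-0.0005, 0.0475, 0.0237], [-0.0, 0.1, 0.3]], [0.2, [-0.0006, 0.0516, 0.0291], [-0.0, 0.1, 0.3]], [0.2, [-0.0006, 0.0551, 0.0349], [-0.0, 0.1, 0.3]]]
2nd: [[0.2, [0.0, 0.0055, 0.0039], [0, 0, 0]], [0.2, [0.0, 0.0107, 0.0083], [0, 0, 0]], [0.2, [0.0, 0.0153, 0.0133], [0, 0, 0]], [0.2, [-0.0001, 0.0194, 0.0187], [0, 0, 0]], [0.2, [-0.0001, 0.0229, 0.0245], [0, 0, 0]]]
```

>>> drive_tool([
  [0.2,[-0.0003,0.0068,0.0009],[0,0.1,0.3]],
  [0.2,[-0.0003,0.0134,0.0021],[0,0.1,0.3]],
  [0.2,[-0.0003,0.0199,0.0041],[0,0.1,0.3]],
  [0.2,[-0.0003,0.0262,0.0069],[0,0.1,0.3]],
  [0.2,[-0.0003,0.0322,0.0103],[0,0.1,0.3]],
])

```text
clock: 17.82
position: [0.5858, -0.1642, 0.2119]
eef_rot: [1.301, 1.148, -1.3]
ft_force: [1.9, -0.8, 2.5]
finger_gap: 0.0253
```

>>> drive_tool([
  [0.2,[0,0.0055,0.0039],[0,0,0]],
  [0.2,[0,0.0107,0.0083],[0,0,0]],
  [0.2,[0,0.0153,0.0133],[0,0,0]],
  [0.2,[0,0.0194,0.0187],[0,0,0]],
  [0.2,[0,0.0229,0.0245],[0,0,0]],
])

```text
clock: 18.23
position: [0.6056, -0.193, 0.2118]
eef_rot: [1.3, 1.147, -1.302]
ft_force: [-0.1, -5.9, 1.6]
finger_gap: 0.0255
```

```bash
python3 crank.py 6 0 10
python3 - <<'E'
import json,numpy as np
P=np.array(json.load(open('log.json')))[:,1:3]
s=np.linalg.lstsq(np.c_[2*P,np.ones(len(P))],(P**2).sum(1),rcond=None)[0];print(s[:2],np.sqrt(s[2]+s[:2]@s[:2]))
E
```

```text
t 18.23 turned 586.6 th 19.1 rad 64.9 w -74 push -5.6 Fr -2.0 Fz 1.6 z 0.2118 gap 0.0255
[[0.2, [-0.0003, 0.0027, 0.0062], [-0.1, 0.1, 0.0]], [0.2, [-0.0003, 0.0048, 0.0127], [-0.1, 0.1, 0.0]], [0.2, [-0.0003, 0.0061, 0.0194], [-0.1, 0.1, 0.0]], [0.2, [-0.0003, 0.0067, 0.0262], [-0.1, 0.1, 0.0]], [0.2, [-0.0003, 0.0066, 0.033], [-0.1, 0.1, 0.0]], [0.2, [-0.0003, 0.0058, 0.0397], [-0.1, 0.1, 0.0]], [0.2, [-0.0003, 0.0043, 0.0464], [-0.1, 0.1, 0.0]], [0.2, [-0.0003, 0.0021, 0.0528], [-0.1, 0.1, 0.0]], [0.2, [-0.0002, -0.0007, 0.059], [-0.1, 0.1, 0.0]], [0.2, [-0.0002, -0.0042, 0.0648], [-0.1, 0.1, 0.0]]]
2nd: [[0.2, [0.0, -0.0008, 0.0067], [0, 0, 0]], [0.2, [0.0, -0.0023, 0.0134], [0, 0, 0]], [0.2, [0.0, -0.0045, 0.0198], [0, 0, 0]], [0.2, [0.0001, -0.0073, 0.026], [0, 0, 0]], [0.2, [0.0001, -0.0108, 0.0318], [0, 0, 0]]]
[ 0.54390808 -0.21385655] 0.06529808224790373
```

>>> drive_tool([
  [0.2,[0,0.0027,0.0062],[-0.1,0.1,0]],
  [0.2,[0,0.0048,0.0127],[-0.1,0.1,0]],
  [0.2,[0,0.0061,0.0194],[-0.1,0.1,0]],
  [0.2,[0,0.0067,0.0262],[-0.1,0.1,0]],
  [0.2,[0,0.0066,0.033],[-0.1,0.1,0]],
])

```text
clock: 18.65
position: [0.6076, -0.2273, 0.2118]
eef_rot: [1.3, 1.149, -1.301]
ft_force: [-3.3, -2.2, 3.0]
finger_gap: 0.0254
```

```bash
echo '[0.5439,-0.2139]'>A.json; sed -i 's/r=.065$/r=.0653/' crank.py; python3 crank.py 4.4
```

```text
t 18.65 turned 617.5 th -11.9 rad 65.1 w -74 push -2.9 Fr -2.8 Fz 3.0 z 0.2118 gap 0.0254
[[0.2, [-0.0003, -0.0004, 0.005], [-0.0, -0.1, 0.1]], [0.2, [-0.0003, -0.0014, 0.0099], [-0.0, -0.1, 0.1]], [0.2, [-0.0003, -0.0028, 0.0147], [-0.0, -0.1, 0.1]], [0.2, [-0.0003, -0.0045, 0.0194], [-0.0, -0.1, 0.1]], [0.2, [-0.0003, -0.0066, 0.024], [-0.0, -0.1, 0.1]]]
```

>>> drive_tool([
  [0.2,[0,-0.0004,0.005],[0,0,0]],
  [0.2,[0,-0.0014,0.0099],[0,0,0]],
  [0.2,[0,-0.0028,0.0147],[0,0,0]],
  [0.2,[0,-0.0045,0.0194],[0,0,0]],
  [0.2,[0,-0.0066,0.024],[0,0,0]],
])

```text
clock: 19.07
position: [0.5982, -0.2499, 0.2118]
eef_rot: [1.301, 1.15, -1.299]
ft_force: [-0.3, 0.5, 3.8]
finger_gap: 0.0255
```

```bash
python3 crank.py 3.4 0 3
```

```text
t 19.07 turned 639.2 th -33.5 rad 65.1 w -52 push 0.2 Fr -0.5 Fz 3.8 z 0.2118 gap 0.0255
[[0.2, [-0.0003, -0.0017, 0.0035], [0.0, -0.1, 0.0]], [0.2, [-0.0003, -0.0037, 0.0068], [0.0, -0.1, 0.0]], [0.2, [-0.0003, -0.0059, 0.01], [0.0, -0.1, 0.0]]]
```

>>> drive_tool([
  [0.2,[0,-0.0017,0.0035],[0,0,0]],
  [0.2,[0,-0.0037,0.0068],[0,0,0]],
  [0.2,[0,-0.0059,0.01],[0,0,0]],
])

```text
clock: 19.32
position: [0.5911, -0.2587, 0.2118]
eef_rot: [1.301, 1.151, -1.298]
ft_force: [0.5, 1.6, 2.5]
finger_gap: 0.0258
```

```bash
python3 crank.py 3.4 0 3
```

```text
t 19.32 turned 649.1 th -43.5 rad 65.1 w -40 push 1.5 Fr -0.7 Fz 2.5 z 0.2118 gap 0.0258
[[0.2, [-0.0003, -0.0023, 0.0031], [0.1, -0.1, 0.0]], [0.2, [-0.0003, -0.0048, 0.006], [0.1, -0.1, 0.0]], [0.2, [-0.0003, -0.0076, 0.0088], [0.1, -0.1, 0.0]]]
```

>>> drive_tool([
  [0.2,[0,-0.0023,0.0031],[0,0,0]],
  [0.2,[0,-0.0048,0.006],[0,0,0]],
  [0.2,[0,-0.0076,0.0088],[0,0,0]],
])

```text
clock: 19.57
position: [0.5825, -0.2664, 0.2119]
eef_rot: [1.301, 1.151, -1.297]
ft_force: [2.1, 1.7, 2.7]
finger_gap: 0.0255
```

```bash
python3 crank.py 3.4 0 3
```

```text
t 19.57 turned 659.3 th -53.6 rad 65.2 w -41 push 2.7 Fr -0.1 Fz 2.7 z 0.2119 gap 0.0255
[[0.2, [-0.0003, -0.0028, 0.0027], [0.1, -0.2, -0.0]], [0.2, [-0.0003, -0.0058, 0.0051], [0.1, -0.2, -0.0]], [0.2, [-0.0003, -0.009, 0.0073], [0.1, -0.2, -0.0]]]
```

>>> drive_tool([
  [0.2,[0,-0.0028,0.0027],[0,-0.1,0]],
  [0.2,[0,-0.0058,0.0051],[0,-0.1,0]],
  [0.2,[0,-0.009,0.0073],[0,-0.1,0]],
])

```text
clock: 19.82
position: [0.5726, -0.2724, 0.2119]
eef_rot: [1.3, 1.15, -1.297]
ft_force: [3.6, 2.4, 1.2]
finger_gap: 0.0255
```

```bash
python3 crank.py 3.4 0 3
```

```text
t 19.82 turned 669.5 th -63.8 rad 65.2 w -41 push 4.3 Fr -0.6 Fz 1.2 z 0.2119 gap 0.0255
[[0.2, [-0.0003, -0.0032, 0.0021], [0.1, -0.1, -0.0]], [0.2, [-0.0003, -0.0067, 0.0039], [0.1, -0.1, -0.0]], [0.2, [-0.0003, -0.0102, 0.0056], [0.1, -0.1, -0.0]]]
```

>>> drive_tool([
  [0.2,[0,-0.0032,0.0021],[0,-0.1,0]],
  [0.2,[0,-0.0067,0.0039],[0,-0.1,0]],
  [0.2,[0,-0.0102,0.0056],[0,-0.1,0]],
])

```text
clock: 20.07
position: [0.5616, -0.2766, 0.2119]
eef_rot: [1.299, 1.148, -1.297]
ft_force: [3.1, 3.1, 1.6]
finger_gap: 0.0253
```

```bash
python3 crank.py 3.4 0 3
```

```text
t 20.07 turned 679.9 th -74.2 rad 65.2 w -42 push 3.9 Fr -2.1 Fz 1.6 z 0.2119 gap 0.0253
[[0.2, [-0.0003, -0.0036, 0.0015], [0.1, -0.0, -0.1]], [0.2, [-0.0003, -0.0073, 0.0027], [0.1, -0.0, -0.1]], [0.2, [-0.0003, -0.011, 0.0036], [0.1, -0.0, -0.1]]]
```

>>> drive_tool([
  [0.2,[0,-0.0036,0.0015],[0.1,0,-0.1]],
  [0.2,[0,-0.0073,0.0027],[0.1,0,-0.1]],
  [0.2,[0,-0.011,0.0036],[0.1,0,-0.1]],
])

```text
clock: 20.32
position: [0.5499, -0.2788, 0.2119]
eef_rot: [1.299, 1.149, -1.3]
ft_force: [3.2, 1.8, 1.5]
finger_gap: 0.0252
```

```bash
python3 crank.py 3.4 0 3
```

```text
t 20.32 turned 690.3 th -84.7 rad 65.2 w -42 push 3.3 Fr -1.5 Fz 1.5 z 0.2119 gap 0.0252
[[0.2, [-0.0003, -0.0038, 0.0008], [0.0, -0.0, 0.0]], [0.2, [-0.0003, -0.0076, 0.0013], [0.0, -0.0, 0.0]], [0.2, [-0.0003, -0.0115, 0.0016], [0.0, -0.0, 0.0]]]
```

>>> drive_tool([
  [0.2,[0,-0.0038,0.0008],[0,0,0]],
  [0.2,[0,-0.0076,0.0013],[0,0,0]],
  [0.2,[0,-0.0115,0.0016],[0,0,0]],
])

```text
clock: 20.57
position: [0.538, -0.2789, 0.2118]
eef_rot: [1.3, 1.149, -1.299]
ft_force: [3.6, 3.1, 0.6]
finger_gap: 0.0256
```

```bash
python3 crank.py 3.4 0 3
```

```text
t 20.57 turned 700.8 th -95.2 rad 65.3 w -42 push 3.3 Fr -3.5 Fz 0.6 z 0.2118 gap 0.0256
[[0.2, [-0.0003, -0.0039, 0.0], [0.0, -0.0, 0.0]], [0.2, [-0.0003, -0.0077, -0.0002], [0.0, -0.0, 0.0]], [0.2, [-0.0003, -0.0116, -0.0006], [0.0, -0.0, 0.0]]]
```

>>> drive_tool([
  [0.2,[0,-0.0039,0],[0,0,0]],
  [0.2,[0,-0.0077,-0.0002],[0,0,0]],
  [0.2,[0,-0.0116,-0.0006],[0,0,0]],
])

```text
clock: 20.82
position: [0.5262, -0.2768, 0.2118]
eef_rot: [1.3, 1.149, -1.299]
ft_force: [4.0, 3.9, 0.8]
finger_gap: 0.0255
```

```bash
python3 crank.py 3.4 0 3
```

```text
t 20.82 turned 711.3 th -105.7 rad 65.3 w -42 push 2.8 Fr -4.8 Fz 0.8 z 0.2118 gap 0.0255
[[0.2, [-0.0003, -0.0038, -0.0007], [0.0, -0.0, 0.0]], [0.2, [-0.0003, -0.0076, -0.0016], [0.0, -0.0, 0.0]], [0.2, [-0.0003, -0.0113, -0.0028], [0.0, -0.0, 0.0]]]
```

>>> drive_tool([
  [0.2,[0,-0.0038,-0.001],[0,0,0]],
  [0.2,[0,-0.0076,-0.002],[0,0,0]],
  [0.2,[0,-0.0113,-0.0032],[0,0,0]],
])

```text
clock: 21.07
position: [0.5188, -0.2736, 0.213]
eef_rot: [1.303, 1.138, -1.292]
ft_force: [35.9, -9.7, -18.0]
finger_gap: 0.0252
```

```bash
sed -i 's/r=.0653$/r=.0648/' crank.py; python3 crank.py 3.4 0 3
```

```text
t 21.07 turned 718.4 th -112.8 rad 64.7 w -28 push 36.9 Fr -5.0 Fz -18.0 z 0.2130 gap 0.0252
[[0.2, [-0.0003, -0.0037, -0.0011], [0.1, 0.1, -0.7]], [0.2, [-0.0004, -0.0073, -0.0024], [0.1, 0.1, -0.7]], [0.2, [-0.0004, -0.0108, -0.004], [0.1, 0.1, -0.7]]]
```

The stop is felt at about 718° turned, and the push jumped to 37 N. I'm easing back at once.

>>> drive_tool([
  [0.2,[0,0.0037,0.0011],[0,0,-0.2]],
  [0.2,[0,0.0037,0.0011],[0,0,-0.4]],
])

```text
clock: 21.23
position: [0.5224, -0.2753, 0.2122]
eef_rot: [1.3, 1.144, -1.297]
ft_force: [9.0, 1.3, -4.7]
finger_gap: 0.0253
```

```bash
python3 crank.py -3.4 0 3
```

```text
t 21.23 turned 715.0 th -109.3 rad 65.0 w 21 push 8.1 Fr -4.2 Fz -4.7 z 0.2122 gap 0.0253
[[0.2, [-0.0003, 0.0038, 0.0005], [0.1, 0.1, -0.3]], [0.2, [-0.0003, 0.0076, 0.001], [0.1, 0.1, -0.3]], [0.2, [-0.0002, 0.0115, 0.0012], [0.1, 0.1, -0.3]]]
```

>>> drive_tool([
  [0.2,[0,-0.0007,-0.0001],[0,0,-0.2]],
  [0.2,[0,-0.0014,-0.0002],[0,0,-0.3]],
  [0.2,[0,-0.002,-0.0003],[0,0,-0.3]],
  [0.2,[0,-0.002,-0.0003],[0,0,-0.3]],
])

```text
clock: 21.57
position: [0.5218, -0.2749, 0.2124]
eef_rot: [1.299, 1.144, -1.297]
ft_force: [14.0, -1.1, -7.6]
finger_gap: 0.0256
```

```bash
python3 crank.py -1 0 3
```

```text
t 21.57 turned 715.5 th -109.9 rad 64.9 w -2 push 13.5 Fr -3.7 Fz -7.6 z 0.2124 gap 0.0256
[[0.2, [-0.0003, 0.0011, 0.0001], [0.1, 0.1, -0.2]], [0.2, [-0.0003, 0.0022, 0.0004], [0.1, 0.1, -0.2]], [0.2, [-0.0003, 0.0034, 0.0006], [0.1, 0.1, -0.2]]]
```

>>> drive_tool([
  [0.2,[0,0.0008,0.0001],[0,0,0]],
  [0.2,[0,0.0016,0.0002],[0,0,0]],
  [0.2,[0,0.002,0.0003],[0,0,0]],
  [0.2,[0,0.002,0.0003],[0,0,0]],
])

```text
clock: 21.9
position: [0.5232, -0.2755, 0.2121]
eef_rot: [1.299, 1.145, -1.298]
ft_force: [1.3, 2.9, -0.7]
finger_gap: 0.0255
```

```bash
python3 crank.py -1 0 3
```

```text
t 21.90 turned 714.2 th -108.6 rad 65.0 w 4 push 0.3 Fr -3.2 Fz -0.7 z 0.2121 gap 0.0255
[[0.2, [-0.0003, 0.0012, -0.0], [0.1, 0.1, -0.2]], [0.2, [-0.0003, 0.0023, 0.0002], [0.1, 0.1, -0.2]], [0.2, [-0.0003, 0.0034, 0.0004], [0.1, 0.1, -0.2]]]
```

>>> drive_tool([
  [0.4,[0,0,0],[0,0,0]],
  [0.6,[0,0,0],[0,0,0]],
  [0.9,[0,0,0],[0,0,0]],
  [1,[0,0,0],[0,0,0]],
  [1,[0,0,0],[0,0,0]],
], newtons=30)

```text
clock: 22.32
position: [0.523, -0.2758, 0.2121]
eef_rot: [1.299, 1.145, -1.299]
ft_force: [1.4, -0.5, 0.3]
finger_gap: 0.0804
```

>>> drive_tool([
  [1,[0,0,0],[0,0,0]],
  [1,[-0.02,0,0],[0,0,0]],
  [1,[-0.05,0,0],[0,0,0]],
  [1,[-0.08,0,0],[0,0,0]],
  [1,[-0.09,0,0],[0,0,0]],
])

```text
clock: 22.73
position: [0.5239, -0.2757, 0.3066]
eef_rot: [1.299, 1.14, -1.296]
ft_force: [0.9, 0.1, 1.2]
finger_gap: 0.0854
```

>>> drive_tool([
  [1,[0,0,0.0],[0,0,0]],
  [1,[0,0.006,-0.025],[0,0,0]],
  [1,[0,0.008,-0.03],[0,0,0]],
  [1,[0,0.008,-0.03],[0,0,0]],
])

```text
clock: 23.07
position: [0.536, -0.2446, 0.3056]
eef_rot: [1.297, 1.143, -1.293]
ft_force: [1.0, 0.1, -0.1]
finger_gap: 0.0853
```

Run:
```python
from h import *
p,R,o=tcp();print(p.round(4),o['clock'],np.round(o['ft_force'],1),o['finger_gap'])
c=eyes.camera_model("wrist");im=eyes.grab_frame("wrist")[:,:,::-1].copy();t=eyes.grab_frame("top")[:,:,::-1].copy()
a=cv2.resize(im,(640,480));cv2.imwrite("pics/w9.png",im);cv2.imwrite("pics/t9.png",t)
cv2.imwrite("pics/f9.png",np.hstack([cv2.resize(im[:400],(400,250)),cv2.resize(t[100:350],(400,250),)[:, :]]))
# knob angle
K=proj(c,(.5439+.065*np.cos(np.radians(-108.6)),-.2139+.065*np.sin(np.radians(-108.6)),.178));print(K)
g=cv2.GaussianBlur(cv2.cvtColor(im,cv2.COLOR_BGR2GRAY),(3,3),0);x,y=K.astype(int)
h=cv2.HoughCircles(g[max(0,y-45):y+45,x-45:x+45],cv2.HOUGH_GRADIENT,1,30,param1=60,param2=8,minRadius=18,maxRadius=30)
print(h if h is None else h[0][:2]+[x-45,max(0,y-45),0])
```

```text
[ 0.536  -0.2446  0.3056] 23.0667 [ 1.   0.1 -0.1] 0.0853280471286247
[299.99260102 325.2060237 ]
[[302.5        320.5         24.60000038]]
```

View pics/w9.png

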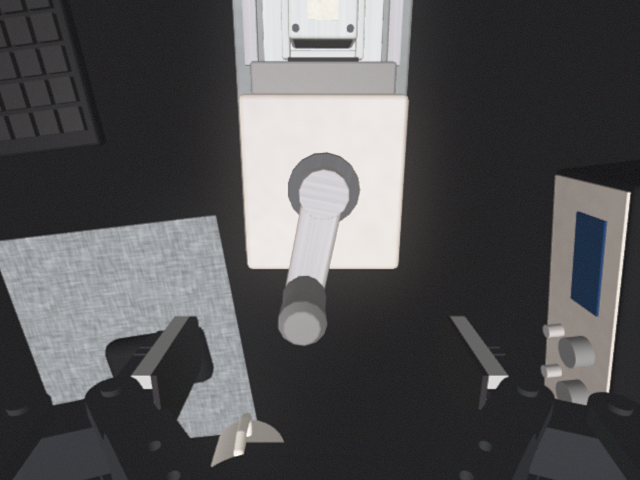

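View pics/t9.png

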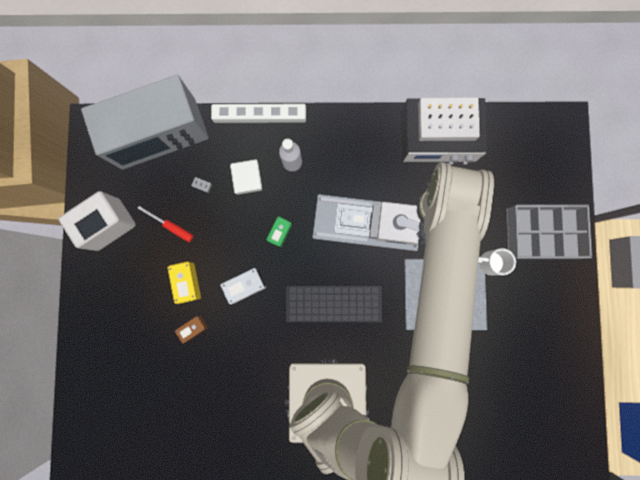

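The wrist view shows the knob at (303,322), where I let go of it, and the module in the nest up against the dock head. The top view shows the bystanders unmoved and the module in the nest at (353,218).

```bash
python3 -c "
from plant import workorder
print(workorder.job_done())"
```

```text
the job is handed in; nothing more can be done
None
```

I handed the job in at about 23 s. The module is in the nest, the carriage is against its stop, and the knob is released. One limit was broken: when the crank met the stop, the push at the wrist briefly read 36.9 N, above the 35 N limit but below the 40 N overload.

- **Module:** I placed the small silver box in the nest and let go. The contact force as it touched the nest floor was light (about 5 N). In the wrist pictures it sits evenly inside the frame.
- **Cranking:** I wound the knob clockwise at about 70°/s (0.08 m/s), slowing to about 40°/s near the end. The highest push read at the two heavy points was about 13 N. I held the crank back where it pushed on by itself (about −6 N), and it did not lunge or spring back.
- **Stop:** I felt it at about 714–718° turned, or 1.99 turns. I backed off at once and pressed again steadily at 13.5 N. Then I eased to 0.3 N at 714° and let go.
- **Last checks:** After release the knob was still where I left it, within a few pixels. The carriage was drawn up to the dock head with the module in the nest. By eye in the top view, the other things on the bench had not moved, and the robot was touching nothing.

I judged that the carriage is home from the crank angle and the feel of the stop, not from a direct measurement of its position.

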